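# Load the vacuum chuck and pump it with four strokes

## Task

On the vacuum chuck, thread the blue seal ring and then the steel collar down the post, each fully home, and let them go. Then pump the red lever exactly four times: press each stroke firmly down onto its stop without forcing it, and let the lever rise all the way each time, so that the red pointer ends at the green mark. Leave the yellow spacer and the other things on the bench where they are.

Things in the scene. Friction and masses are not known exactly. Their poses are not given: they have to be found in the camera images.
- vacuum_chuck: Fixed hand-pumped vacuum chuck: white deck, 30 mm thick, from -85 to +105 mm in its x and 150 mm either way in its y. Origin on the bench under the deck; at yaw 0 its x points away from the robot. The post stands at x 0, y +85 mm; the pump at y -85 mm, its lever reaching in -x. A small steel and brass port, 32 mm across, 40 mm tall, stands on the deck at x +75, y +30 mm.
- pump_drum (a point): Centre of the pump's grey drum, on the lever's axis (along the chuck's y): x +45, y -85, z 88 mm in the chuck's frame. The drum's radius is 56 mm, its width 54 mm. A red pointer, its tip about 75 mm from the axis, moves along marks on the drum's rim: black ones and, for four strokes, a green one.
- post_foot (a point): Foot of the post, on its axis, on the aluminium seat (72 mm across) where the first ring lies fully home. Its axes are those of the chuck (z up). The steel post is 12 mm in diameter and ends 42 mm above this point; its last 7 mm taper to 6 mm.
- post_top (a point): Tip of the post, on its axis, 42 mm above post_foot.
- paddle_top (a point): Centre of the upper face of the red paddle at the end of the lever, 36 mm (along the lever) x 44 mm, 8 mm thick. With the lever up it lies at x -72, y -85 mm in the chuck's frame, 120 mm above the bench, tilted 0.2 rad with its outer edge higher. It swings about the drum's axis, 120 mm away, so it goes almost straight down.
- lever: The pump lever: a steel bar ending in the red paddle, 120 mm from the axis. Origin at the drum's centre on the lever's axis, which is its y; it turns with the lever and its axes are those of the chuck when the lever is fully up. Pressing force is judged between the fingers and this part.
- lever_angle (a joint): Angle of the pump lever, rad: 0 fully up, grows as pressed down. A spring returns it: 3 N on the paddle to start, 7 N near the bottom. The stroke ends on a rubber-tipped stop screw under the paddle, set anew each time, not reported: paddle_top 46 to 61 mm below its rest (0.38 to 0.51 rad). There force rises by 7 N per mm. A stroke needs 10 N or more; over 30 N breaks the pump. Then let it rise below 0.06 rad.
- gauge (a joint): Angle of the ratchet wheel with the red pointer, rad: near 0 at the start, moves only forward, cannot be set back. The first full stroke moves it by about 0.42, each later one by 0.27: about 1.23 after four strokes (up to 0.08 more or less with the height of the stop), 1.50 after five.
- seal_ring: Blue hard-plastic seal ring, 54 mm outside, hole 15.6 mm, 14 mm high, about 40 g, lying flat on the bench; origin in the centre of its underside, z up through the hole.
- steel_collar: Bright steel collar, 40 mm outside, hole 15.6 mm, 18 mm high, about 110 g, lying flat on the bench; origin in the centre of its underside, z up through the hole.
- yellow_spacer: Yellow plastic spacer ring, 46 mm outside, 16 mm high, lying on the bench near the other rings; origin under its centre. Not needed: leave it.
- amber_bottle: Amber glass bottle, 68 mm across, 150 mm tall, standing; origin under its centre. Leave it.
- white_jar: White jar, 60 mm across, 75 mm tall, standing; origin under its centre. Leave it.
- glass_dish: Shallow glass dish, 90 mm across, 20 mm tall; origin under its centre. Leave it.
- slide_box: Blue box, 90 x 55 x 30 mm; origin under its centre. Leave it.
- brush: Small brush, 160 mm long, lying along its x; origin on the bench beneath it. Leave it.
- beaker: Clear beaker, 64 mm across, 85 mm tall; origin under its centre. Leave it.
Not all that is in view belongs to the job. Leave any brown look-alike of the steel_collar alone.

How it is judged:
On the way, in this order (a step that is already met when the one before it is completed fails the run):
1. the blue seal ring lies flat and fully home at the foot of the post, let go (horizontal distance between seal_ring and post_foot below 0.004 m and z of seal_ring in the frame of post_foot between -0.002 and 0.0025 m and angle between seal_ring's own z axis and vertical below 0.09 rad and contact force between the fingers and seal_ring below 0.3 N), for 0.2 s.
2. the steel collar lies fully home on the seal ring, both let go (all of step 1 and horizontal distance between steel_collar and post_foot below 0.004 m and z of steel_collar in the frame of post_foot between 0.012 and 0.0165 m and angle between steel_collar's own z axis and vertical below 0.09 rad and contact force between the fingers and steel_collar below 0.3 N), for 0.2 s.
3. first stroke: the red paddle is pressed firmly down on its stop (10 N or more) (value of joint lever_angle above 0.33 rad and contact force between the fingers and lever above 10 N), for 0.06 s.
4. first stroke: the lever has risen all the way again (value of joint lever_angle below 0.06 rad), for 0.1 s.
5. second stroke: the red paddle is pressed firmly down on its stop (10 N or more) (all of step 3), for 0.06 s.
6. second stroke: the lever has risen all the way again (value of joint lever_angle below 0.06 rad), for 0.1 s.
7. third stroke: the red paddle is pressed firmly down on its stop (10 N or more) (all of step 5), for 0.06 s.
8. third stroke: the lever has risen all the way again (value of joint lever_angle below 0.06 rad), for 0.1 s.
9. fourth stroke: the red paddle is pressed firmly down on its stop (10 N or more) (all of step 7), for 0.06 s.
10. fourth stroke: the lever has risen all the way again (value of joint lever_angle below 0.06 rad), for 0.1 s.
At the end, for the whole second after the job is handed in: Seal ring flat on the seat at the foot of the post and steel collar flat on the seal ring, both centred within 4 mm, within about 2 mm of fully home and at rest; the lever fully up (below 0.06 rad); the gauge at the green mark for four strokes (1.10 to 1.37 rad) (horizontal distance between each of seal_ring, steel_collar and post_foot below 0.004 m and z of seal_ring in the frame of post_foot between -0.002 and 0.0025 m and angle between each of seal_ring, steel_collar's own z axis and vertical below 0.09 rad and z of steel_collar in the frame of post_foot between 0.012 and 0.0165 m and value of joint gauge between 1.1 and 1.37 rad and value of joint lever_angle below 0.06 rad and linear speed of each of steel_collar, seal_ring below 0.02 m/s); the robot touches nothing.
It fails at once if the paddle is forced with more than 30 N (contact force between the fingers and lever above 30 N).
It fails at once if another thing on the bench (yellow spacer, bottle, jar, dish, box, brush or beaker) is displaced by more than 30 mm (distance of any of yellow_spacer, amber_bottle, white_jar, glass_dish, slide_box, brush, beaker from where it was at the start of the episode above 0.03 m).
It also fails if it takes over 72 s, if anything falls off the work surface, if the arm or the gripper's body presses on something with over 40 N, if the wrist force passes 120 N, or if a joint passes its speed limit or range.

## Robot

A 6-joint arm with a two-finger parallel gripper is mounted at the origin on the work surface. World frame = base frame: x ahead of the robot, y to its left, z up, the work surface at z = 0. Lengths are in m, angles in rad, forces in N, time in s.
With the tool pointing down it reaches from about 0.25 to 0.725 m from the base axis. Payload 4 kg.
Tool frame: the origin (TCP) lies midway between the tips of the shut fingers; the grasp point (between the pads) lies 19 mm behind it; z points along the fingers, x is the direction in which the jaws open and shut, and the axes are right-handed (so a half turn about z gives the same grasp; the last joint's range is limited). The gripper opens to 85 mm and grips with 20 to 120 N. Pads are 22 mm wide; open, the fingers measure 114 mm over their backs; the gripper's body (76 mm by 85 mm) begins 54 mm behind the grasp point. The pads swing forward as they close: fully open they stand 13 mm farther back than shut.
Start: joints at [-1.185, 0.241, 0.005, 1.335, 0, 1.571], TCP at [0.188, -0.463, 0.231] pointing down, gripper open.
Joint ranges: [-2.72, 2.72], [-1.05, 1.87], [-1.09, 1.28], [-1.99, 2.15], [-1.42, 1.44], [-3.14, 3.14]. Speed limits (rad/s): [2.79, 2.79, 3.14, 3.14, 3.14, 3.14].

## Interface

Orientations are given as [roll, pitch, yaw] about the fixed x, y, z axes, in that order (R = Rz(yaw) Ry(pitch) Rx(roll)).
In Python, from station import env gives the robot as it stands.
- The arm moves only by the shell command python3 -m inch 'ROWS'. ROWS is a JSON object of lists of equal length, an entry for each row: "hand": the opening, from 0 (shut) to 1 (fully open); "translation": the shift along the tool's x, y, z in mm, a list of three; "rot": the turn, a rotation vector about the tool's x, y, z in rad, a list of three. A call has 1 to 5 rows; each row is the pose to reach, as a shift and turn from the pose commanded when the call began, along the tool's axes at that moment; what a row does not reach only later rows make up. A row lasts 1/12 s, in which the tool goes at most 41.7 mm and 7.16 degrees, less where a joint would pass 70% of its speed; a pose out of reach is approached as far as the arm can. A call with a gripper value outside its range is refused whole. The fingers move at their own pace and stop on an object; the grip force is fixed at half the most. Time passes only in rows, so rows that repeat a pose let the fingers close. It gives the time, the measured TCP pose, the force and the opening at its end, in the units of the state.
- env.get_state(): the state, without advancing time (a new reading comes with each control period).
- env.camera(name): name is "scene" or "top" or "wrist"; returns the picture (420x560x3 uint8, red, green, blue); there is no depth.
- env.get_calibration(name): a dict with "intrinsics" (3x3 intrinsics, pixels), "k1" (the pictures are not rectified: a ray, as slopes to the right and down, at radius r is drawn at 1 + k1 r^2 times it, then the intrinsics apply), "position" and "rotation" of the camera in the world. Camera axes: x right, y up, looking along -z (the intrinsics and any distortion apply to the point x, -y, -z); pixel columns grow to the right and rows downward; lengths in m; the calibration is good to about 2 mm. A picture is of the moment at which its call begins: read the wrist's pose just before it. get_calibration takes no time and is no camera call; for the wrist camera it gives the pose at the moment of the call.
- env.close_job(): hands the job in, once; it reports no verdict.
The state is a dict: "time": time; "joint_pos": joint angles; "joint_velocities": joint speeds; "joint_efforts": joint torques, N m; "ee_pos": TCP position; "ee_rot": TCP orientation; "contact_force": force on the tool from outside, world axes, zero at the start; "wrist_torque": the same for the moment, N m; "grip_width": finger opening in m.
Only numpy, scipy, OpenCV 4.12 (cv2) and the standard library are available. Lean on these libraries where they do the work, as an engineer would, in place of code of your own. Each camera call takes 0.05 s, during which the arm holds its last target.

## Working session

There is one attempt and no reset: what is moved stays moved. The work goes in short steps, Python scripts to look and compute and a shell command to move; the robot and the scene stay as the last step left them, time stands still between calls to the robot, and variables do not carry over. Pictures are saved under pics/ and viewed, and the job is handed in when it is done.

```bash
ls; mkdir -p pics; python3 - <<'E'
from station import env
import cv2
s=env.get_state()
print(s)
for n in ["scene","top","wrist"]:
    c=env.get_calibration(n); print(n,c)
    cv2.imwrite(f"pics/{n}0.png",env.camera(n)[:,:,::-1])
E
```

```text
pics
{'time': 0.0, 'joint_pos': array([-1.18499932e+00,  2.41377015e-01,  3.74373169e-03,  1.33519089e+00,
        6.16576533e-06,  1.57081775e+00]), 'joint_velocities': array([-0.00125878,  0.00221994,  0.00018128, -0.0004124 ,  0.00058912,
        0.00264882]), 'joint_efforts': array([-5.10213049e-04, -3.72314930e+01,  2.52411246e+01,  1.71601254e-02,
        1.25324841e-04, -1.96683608e-06]), 'ee_pos': array([ 0.18791771, -0.46267536,  0.23043835]), 'ee_rot': array([-3.14158653e+00,  2.02784122e-03, -1.18502074e+00]), 'contact_force': array([-0.69930499,  0.3392658 ,  0.2303391 ]), 'wrist_torque': array([ 0.02252823, -0.00762973,  0.01758098]), 'grip_width': 0.08539009877175072}
scene {'intrinsics': array([[450.83662832,   0.        , 275.1560757 ],
       [  0.        , 450.83662832, 214.81386206],
       [  0.        ,   0.        ,   1.        ]]), 'k1': 0.052625342433431074, 'position': array([1.15281324, 0.88610053, 0.81201825]), 'rotation': array([ 1.00858308, -0.01981272,  2.54079594])}
top {'intrinsics': array([[436.08900221,   0.        , 278.59475354],
       [  0.        , 436.08900221, 213.09544324],
       [  0.        ,   0.        ,   1.        ]]), 'k1': -0.05596061526190219, 'position': array([0.35567065, 0.00431256, 1.13067872]), 'rotation': array([ 0.12073583, -0.01378923, -1.56308031])}
wrist {'intrinsics': array([[376.74437356,   0.        , 277.50533857],
       [  0.        , 376.74437356, 213.53996553],
       [  0.        ,   0.        ,   1.        ]]), 'k1': -0.09846885796870397, 'position': array([ 0.25900243, -0.4343354 ,  0.3736992 ]), 'rotation': array([-0.30444591,  0.00312064, -1.18472104])}
```

View pics/scene0.png

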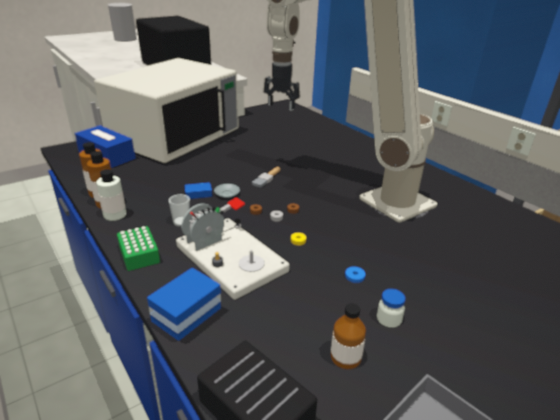

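View pics/top0.png

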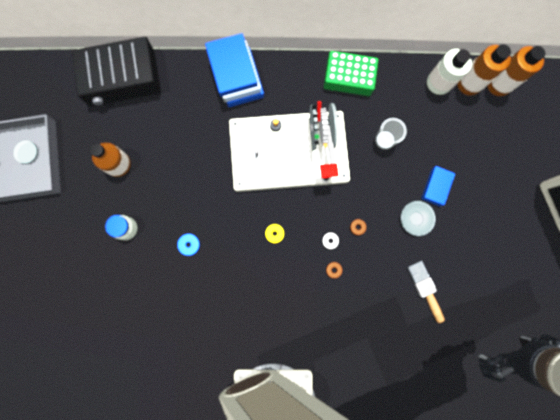

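View pics/wrist0.png

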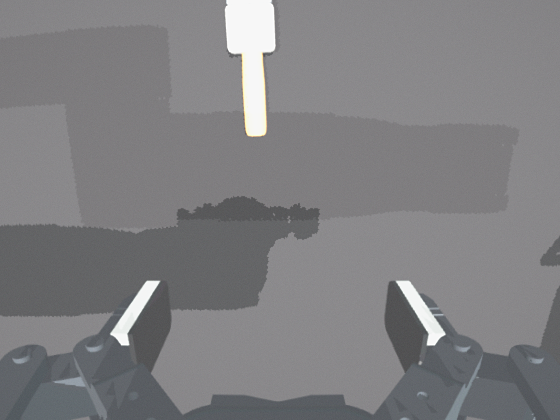

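Top view: the blue ring is at (188,245), yellow at (275,233), the bright collar at (331,241), and the brown look-alikes at (358,227) and (334,270). The post is at about (256,155) and the red paddle at (330,171). The gripper isn't over anything yet. Next I'll enlarge and measure.

```bash
cat > h.py <<'E'
import numpy as np, cv2
from station import env
from scipy.spatial.transform import Rotation as R
def ray(cal,u,v):
    K=cal["intrinsics"]
    d=np.array([(u-K[0,2])/K[0,0],(v-K[1,2])/K[1,1]])
    s=d.copy()
    for _ in range(30): s=d/(1+cal["k1"]*(s@s))
    Rm=R.from_euler('xyz',cal["rotation"]).as_matrix()
    return np.array(cal["position"]),Rm@np.array([s[0],-s[1],-1.])
def onz(cal,u,v,z):
    p,d=ray(cal,u,v); return p+d*(z-p[2])/d[2]
def proj(cal,X):
    Rm=R.from_euler('xyz',cal["rotation"]).as_matrix()
    c=Rm.T@(np.asarray(X)-cal["position"]); s=np.array([c[0],-c[1]])/-c[2]
    s=s*(1+cal["k1"]*(s@s)); K=cal["intrinsics"]
    return np.array([K[0,0]*s[0]+K[0,2],K[1,1]*s[1]+K[1,2]])
def tri(obs):
    A=np.zeros((3,3));b=np.zeros(3)
    for cal,u,v in obs:
        p,d=ray(cal,u,v); d=d/np.linalg.norm(d); M=np.eye(3)-np.outer(d,d); A+=M;b+=M@p
    return np.linalg.solve(A,b)
def tool():
    s=env.get_state(); return s["ee_pos"],R.from_euler('xyz',s["ee_rot"]).as_matrix()
def crop(img,x0,y0,x1,y1,k,fn):
    cv2.imwrite(fn,cv2.resize(img[y0:y1,x0:x1,::-1],None,fx=k,fy=k,interpolation=cv2.INTER_CUBIC))
E
python3 - <<'E'
from h import *
im=cv2.imread("pics/top0.png")[:,:,::-1]
crop(im,170,90,370,290,4 if 0 else 3,"pics/topcrop.png")
im2=cv2.imread("pics/scene0.png")[:,:,::-1]
crop(im2,160,170,370,300,3,"pics/scenecrop.png")
cal=env.get_calibration("top")
hsv=cv2.cvtColor(im[:,:,::-1].copy(),cv2.COLOR_BGR2HSV)
for n,(u,v),z in [("blue",(188,245),.014),("yellow",(275,233),.016),("steel",(331,241),.018),("b1",(358,227),.018),("b2",(334,270),.018)]:
    w=16; sub=hsv[v-w:v+w,u-w:u+w,2]; m=(sub>90).astype(np.uint8)
    cs,_=cv2.findContours(m,cv2.RETR_EXTERNAL,cv2.CHAIN_APPROX_NONE)
    c=max(cs,key=cv2.contourArea); (a,b),r=cv2.minEnclosingCircle(c); x,y,ww,hh=cv2.boundingRect(c)
    print(n,u-w+a,v-w+b,r,ww,hh,onz(cal,u-w+a,v-w+b,z/2),onz(cal,u-w+a+r,v-w+b,z/2)-onz(cal,u-w+a-r,v-w+b,z/2))
E
```

```text
blue 187.84782600402832 244.0 12.221842765808105 25 24 [0.40983051 0.22278203 0.007     ] [ 0.00063482 -0.06303192  0.        ]
yellow 274.29150581359863 233.04826164245605 10.482041358947754 21 21 [0.44006676 0.00058177 0.008     ] [ 0.00047597 -0.05406852  0.        ]
steel 330.3125 240.3125 9.093796730041504 18 18 [ 0.42244643 -0.14401468  0.009     ] [ 0.00036192 -0.0470527   0.        ]
b1 358.0 226.5 8.558721542358398 17 18 [ 0.45880784 -0.2162913   0.009     ] [ 0.00037205 -0.04466936  0.        ]
b2 334.2272720336914 269.68181800842285 8.768234252929688 17 18 [ 0.34729264 -0.15367062  0.009     ] [ 0.00025912 -0.04506214  0.        ]
```

View pics/topcrop.png

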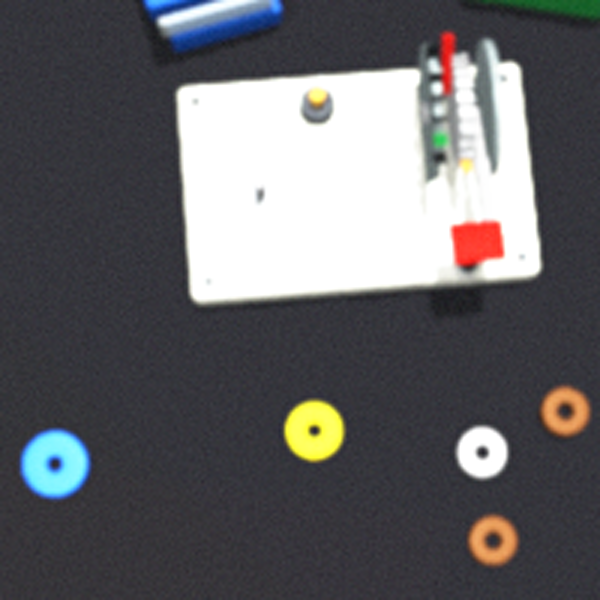

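View pics/scenecrop.png

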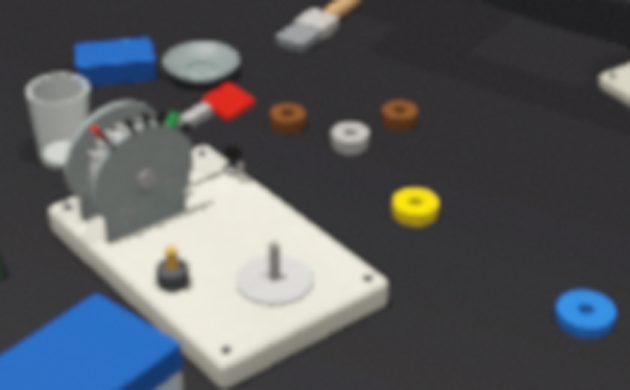

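The bright collar at top (330,240) is the steel one; the crops show both look-alikes clearly brown. I'll swing toward the blue ring, turning the jaws to a yaw of about 1.0 rad so they clear the browns later.

```bash
cat >> h.py <<'E'
def plan(p,yaw=1.0,show=True):
    e,M=tool(); T=R.from_euler('xyz',[np.pi,0,yaw]).as_matrix()
    print("shift mm",np.round(M.T@(np.array(p)-e)*1000,1),"rot",np.round(R.from_matrix(M.T@T).as_rotvec(),4))
def st():
    s=env.get_state(); print("t",round(s["time"],2),"ee",np.round(s["ee_pos"]*1000,1),"rpy",np.round(s["ee_rot"],3),"F",np.round(s["contact_force"],1),"w",round(s["grip_width"]*1000,1))
E
python3 -c "
from h import *
plan([.41,.223,.20])"
```

```text
shift mm [-551.8 -463.8   31.5] rot [-1.800e-03  9.000e-04 -2.185e+00]
```

```bash
python3 -m inch '{"hand":[1,1,1,1,1],"translation":[[-552,-464,31],[-552,-464,31],[-552,-464,31],[-552,-464,31],[-552,-464,31]],"rot":[[0,0,-2.185],[0,0,-2.185],[0,0,-2.185],[0,0,-2.185],[0,0,-2.185]]}'; python3 -c "
from h import *
plan([.41,.223,.20])"
```

```text
time: 0.57
ee_pos: [0.2521, -0.2633, 0.2219]
ee_rot: [-3.141, 0.0, -0.555]
contact_force: [1.2, 0.3, -0.6]
grip_width: 0.085
shift mm [-122.1 -496.5   22.2] rot [-7.0000e-04  1.0000e-04 -1.5551e+00]
```

```bash
python3 -m inch '{"hand":[1,1,1,1,1],"translation":[[-122,-497,22],[-122,-497,22],[-122,-497,22],[-122,-497,22],[-122,-497,22]],"rot":[[0,0,-1.555],[0,0,-1.555],[0,0,-1.555],[0,0,-1.555],[0,0,-1.555]]}'; python3 -c "
from h import *
plan([.41,.223,.20])"
```

```text
time: 0.98
ee_pos: [0.3175, -0.0657, 0.2135]
ee_rot: [3.141, -0.001, 0.071]
contact_force: [0.6, 0.1, -0.4]
grip_width: 0.0855
shift mm [ 112.6 -281.5   13.5] rot [ 6.000e-04 -6.000e-04 -9.294e-01]
```

```bash
python3 -m inch '{"hand":[1,1,1,1,1],"translation":[[113,-281,13],[113,-281,13],[113,-281,13],[113,-281,13],[113,-281,13]],"rot":[[0,0,-0.929],[0,0,-0.929],[0,0,-0.929],[0,0,-0.929],[0,0,-0.929]]}'; python3 -c "
from h import *
plan([.41,.223,.20])"
```

```text
time: 1.4
ee_pos: [0.3825, 0.1324, 0.2044]
ee_rot: [3.141, -0.0, 0.697]
contact_force: [0.6, -1.2, 0.7]
grip_width: 0.0852
shift mm [ 79.3 -51.8   4.4] rot [ 3.00e-04 -1.00e-04 -3.03e-01]
```

```bash
python3 -m inch '{"hand":[1,1,1,1],"translation":[[79,-52,4],[79,-52,4],[79,-52,4],[79,-52,4]],"rot":[[0,0,-0.303],[0,0,-0.303],[0,0,-0.303],[0,0,-0.303]]}'; python3 - <<'E'
from h import *
cal=env.get_calibration("wrist"); im=env.camera("wrist"); cv2.imwrite("pics/w1.png",im[:,:,::-1]); st()
print(cal["position"],cal["rotation"])
print(proj(cal,[.41,.223,.014]))
im=env.camera("top"); cv2.imwrite("pics/t1.png",im[:,:,::-1])
E
```

```text
time: 1.73
ee_pos: [0.4108, 0.2236, 0.1996]
ee_rot: [-3.141, 0.0, 0.999]
contact_force: [-0.8, -0.0, 0.4]
grip_width: 0.0854
t 1.78 ee [410.  221.7 199.6] rpy [-3.141e+00  2.000e-03  9.950e-01] F [ 0.1 -0.5 -0.9] w 85.5
[0.34589921 0.26488793 0.3428086 ] [-0.30450997 -0.00142852  0.99910919]
[276.36986317 184.97782479]
```

View pics/w1.png

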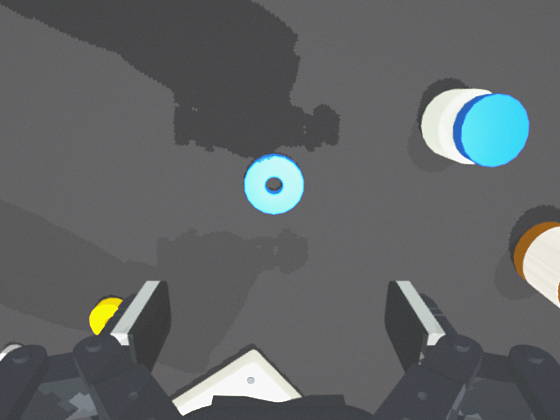

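View pics/t1.png

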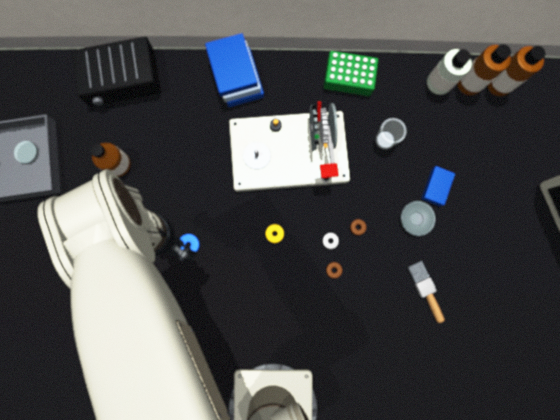

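The wrist view shows the blue ring at (274,184), as predicted at (276,185). The jar at (490,130) and the bottle to the right are well clear. Refining it with a contour.

```bash
cat >> h.py <<'E'
def circ(im,cal,u,v,w,z,mask):
    """top face outline -> world circle at height z"""
    sub=im[v-w:v+w,u-w:u+w]; m=mask(sub.astype(int)).astype(np.uint8)*255
    cs,_=cv2.findContours(m,cv2.RETR_EXTERNAL,cv2.CHAIN_APPROX_NONE)
    c=max(cs,key=cv2.contourArea)[:,0,:]+[u-w,v-w]
    P=np.array([onz(cal,a,b,z)[:2] for a,b in c]).astype(np.float32)*1000
    (x,y),(a,b),_=cv2.fitEllipse(P)
    print("circle",round(x,1),round(y,1),"diam",round(a,1),round(b,1)); return x,y
E
python3 - <<'E'
from h import *
im=cv2.imread("pics/w1.png")[:,:,::-1]; cal=env.get_calibration("wrist"); st()
print(cal["position"],cal["rotation"])
sub=im[184,235:315]; print(sub[::4].tolist())
circ(im,cal,274,184,40,.014,lambda s:(s[:,:,2]>225)&(s[:,:,1]>190))
circ(im,cal,274,184,40,.014,lambda s:(s[:,:,2]-s[:,:,0]>60))
for z in (.014,.0): print(onz(cal,274,184,z))
E
```

```text
t 1.83 ee [409.7 220.4 199.8] rpy [-3.141e+00  2.000e-03  9.930e-01] F [-0.3 -0.2 -0.6] w 85.2
[0.34521962 0.26234814 0.34305172] [-3.04449364e-01  4.87342231e-04  9.93349536e-01]
[[101, 100, 102], [102, 101, 102], [92, 89, 107], [166, 247, 247], [170, 247, 247], [183, 247, 247], [185, 247, 247], [181, 249, 247], [105, 101, 99], [102, 102, 105], [103, 104, 106], [96, 94, 94], [95, 252, 250], [193, 247, 247], [192, 247, 247], [193, 247, 247], [194, 247, 247], [78, 196, 255], [100, 101, 101], [101, 102, 104]]
circle 407.6 217.5 diam 51.9 52.3
circle 407.0 217.7 diam 53.4 55.3
[0.40685696 0.21825808 0.014     ]
[4.09479411e-01 2.16382203e-01 5.55111512e-17]
```

```bash
python3 -m inch '{"hand":[1,1,1],"translation":[[0,0,40],[0,0,70],[0,0,70]],"rot":[[0,0,0],[0,0,0],[0,0,0]]}'; python3 - <<'E'
from h import *
st()
cal=env.get_calibration("wrist"); im=env.camera("wrist"); cv2.imwrite("pics/w2.png",im[:,:,::-1]); st()
p=proj(cal,[.408,.219,.014]).astype(int); print(p)
circ(im,cal,p[0],p[1],60,.014,lambda s:(s[:,:,2]-s[:,:,0]>40))
E
```

```text
time: 2.08
ee_pos: [0.4059, 0.2168, 0.1255]
ee_rot: [-3.136, 0.01, 0.99]
contact_force: [-1.5, -0.7, -0.0]
grip_width: 0.0855
t 2.08 ee [405.9 216.8 125.5] rpy [-3.136  0.01   0.99 ] F [-1.5 -0.7 -0. ] w 85.5
t 2.13 ee [407.4 217.7 128.2] rpy [-3.138  0.007  0.99 ] F [-0.3 -0.2 -0. ] w 85.5
[283 210]
circle 407.9 221.2 diam 53.7 55.7
```

View pics/w2.png

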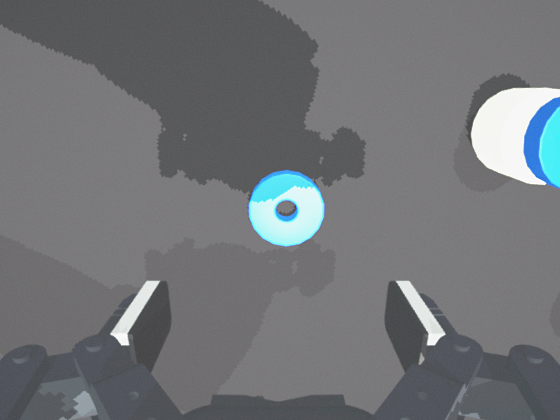

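The ring is at (286,208) and sits about 3 mm beyond the TCP in tool y. I'll work out fingertip depth from the visible pads, (150,282) and (402,282).

```bash
python3 - <<'E'
from h import *
cal=env.get_calibration("wrist"); e,M=tool(); st()
for z in (-20,-16,-13,-10,-5,0):
    print(z,[proj(cal,e+M@(np.array([x,y,z])/1000)).round(0).tolist() for x in(-42.5,42.5) for y in (-11,11)])
plan([.408,.2205,.045])
E
```

```text
t 2.13 ee [407.4 217.7 128.2] rpy [-3.138  0.007  0.99 ] F [-0.3 -0.2 -0. ] w 85.5
-20 [[163.0, 284.0], [169.0, 334.0], [393.0, 284.0], [387.0, 334.0]]
-16 [[166.0, 279.0], [172.0, 328.0], [390.0, 279.0], [384.0, 328.0]]
-13 [[168.0, 275.0], [173.0, 324.0], [388.0, 275.0], [382.0, 324.0]]
-10 [[170.0, 272.0], [175.0, 320.0], [386.0, 272.0], [381.0, 320.0]]
-5 [[173.0, 266.0], [178.0, 313.0], [383.0, 266.0], [378.0, 313.0]]
0 [[176.0, 261.0], [181.0, 307.0], [379.0, 261.0], [375.0, 307.0]]
shift mm [ 3.3 -0.8 83.2] rot [-0.0036  0.007  -0.0097]
```

```bash
python3 -m inch '{"hand":[1,1,1,1,1],"translation":[[1,0,35],[1,0,70],[1,0,95],[1,0,95],[1,0,95]],"rot":[[0,0,0],[0,0,0],[0,0,0],[0,0,0],[0,0,0]]}'; python3 - <<'E'
from h import *
cal=env.get_calibration("wrist"); im=env.camera("wrist"); cv2.imwrite("pics/w3.png",im[:,:,::-1]); st()
p=proj(cal,[.408,.2205,.014]).astype(int); print(p)
circ(im,cal,p[0],p[1],90,.014,lambda s:(s[:,:,2]-s[:,:,0]>40))
plan([.408,.2205,.0])
E
```

```text
time: 2.55
ee_pos: [0.4112, 0.2208, 0.0365]
ee_rot: [-3.141, 0.001, 0.991]
contact_force: [0.0, 1.4, 0.2]
grip_width: 0.0853
t 2.6 ee [412.4 221.6  37.6] rpy [ 3.14e+00 -2.00e-03  9.92e-01] F [ 0.4 -0.   0.2] w 85.3
[273 257]
circle 407.6 221.3 diam 53.2 56.8
shift mm [-3.4 -3.2 37.6] rot [ 0.0013 -0.0022 -0.0083]
```

View pics/w3.png

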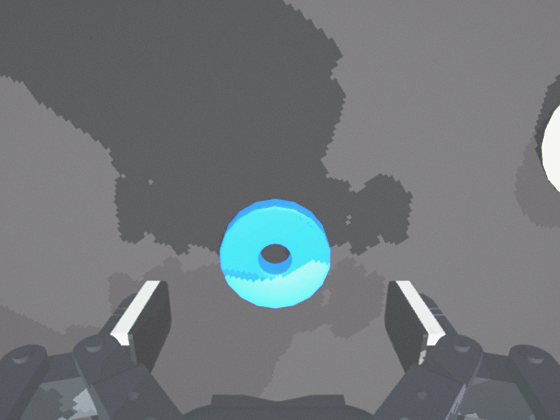

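Ring centred at (275,255) and lined up between the pads. Descending and closing.

```bash
python3 -m inch '{"hand":[1,1,1,0.3,0.3],"translation":[[-3,-3,20],[-3,-3,37],[-3,-3,37],[-3,-3,37],[-3,-3,37]],"rot":[[0,0,0],[0,0,0],[0,0,0],[0,0,0],[0,0,0]]}'; python3 -m inch '{"hand":[0.3,0.3,0.3,0.3],"translation":[[0,0,0],[0,0,0],[0,0,0],[0,0,0]],"rot":[[0,0,0],[0,0,0],[0,0,0],[0,0,0]]}';python3 - <<'E'
from h import *
im=env.camera("wrist"); cv2.imwrite("pics/w4.png",im[:,:,::-1]); st()
E
```

```text
time: 3.02
ee_pos: [0.4086, 0.2214, 0.0007]
ee_rot: [3.14, -0.003, 0.993]
contact_force: [-1.0, -0.3, 0.5]
grip_width: 0.0641
time: 3.35
ee_pos: [0.4087, 0.2214, 0.0013]
ee_rot: [3.139, -0.004, 0.993]
contact_force: [-2.7, -0.9, 11.2]
grip_width: 0.0514
t 3.4 ee [408.6 221.4   1.3] rpy [ 3.139 -0.004  0.993] F [-1.6 -1.6 10.7] w 51.0
```

View pics/w4.png

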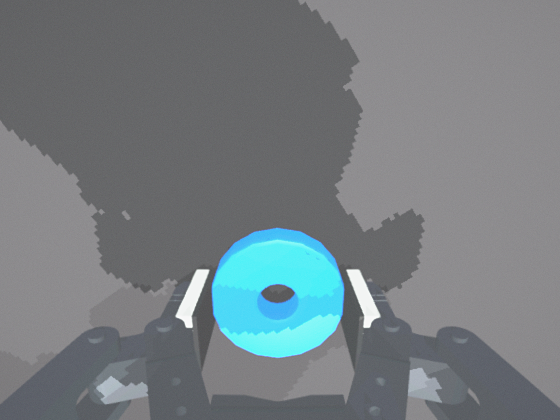

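```bash
python3 - <<'E'
from h import *
cal=env.get_calibration("wrist"); e,M=tool(); st()
for z in (-12,-9,-6,-3,0):
    print(z,[proj(cal,e+M@(np.array([x,y,z])/1000)).round(0).tolist() for x in(-26,26) for y in (-11,11)])
im=cv2.imread("pics/w4.png")[:,:,::-1]
for z in (.014,.017): circ(im,cal,278,292,85,z,lambda s:(s[:,:,2]-s[:,:,0]>40))
crop(im,130,200,430,400,2.6,"pics/w4c.png")
E
```

```text
t 3.4 ee [408.6 221.4   1.3] rpy [ 3.139 -0.004  0.993] F [-1.6 -1.6 10.7] w 51.0
-12 [[211.0, 274.0], [214.0, 323.0], [345.0, 274.0], [342.0, 323.0]]
-9 [[212.0, 271.0], [215.0, 319.0], [344.0, 271.0], [341.0, 319.0]]
-6 [[213.0, 268.0], [216.0, 315.0], [343.0, 268.0], [340.0, 315.0]]
-3 [[214.0, 264.0], [217.0, 311.0], [341.0, 264.0], [338.0, 311.0]]
0 [[216.0, 261.0], [218.0, 307.0], [340.0, 261.0], [337.0, 307.0]]
circle 407.4 221.9 diam 52.7 57.9
circle 405.9 222.9 diam 51.5 56.6
```

View pics/w4c.png

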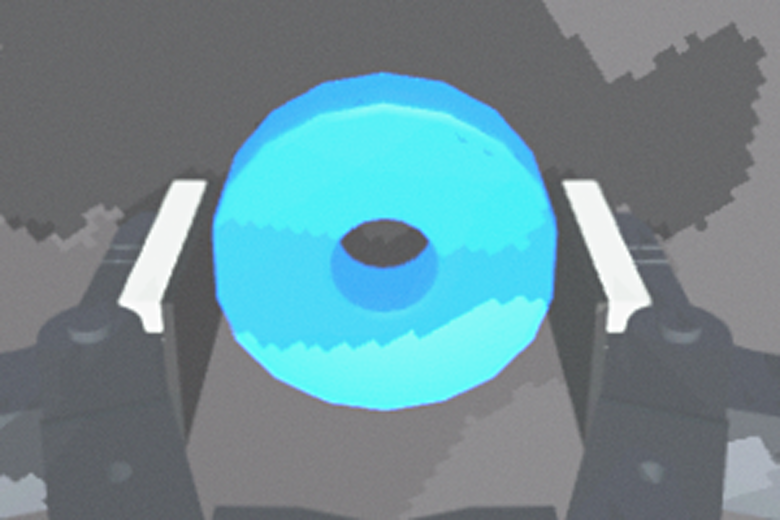

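The ring sits between the pads, held near the tips; the 11 N upward looks like the tips touching the bench. Lifting to check.

```bash
python3 -m inch '{"hand":[0.3,0.3,0.3,0.3,0.3],"translation":[[0,0,-5],[0,0,-40],[0,0,-80],[0,0,-120],[0,0,-120]],"rot":[[0,0,0],[0,0,0],[0,0,0],[0,0,0],[0,0,0]]}';python3 - <<'E'
from h import *
cal=env.get_calibration("wrist"); im=env.camera("wrist"); cv2.imwrite("pics/w5.png",im[:,:,::-1]); st()
im=env.camera("scene"); crop(im,200,180,400,330,3,"pics/s5.png")
np.save("cal5.npy",cal,allow_pickle=True)
E
```

```text
time: 3.82
ee_pos: [0.4119, 0.2233, 0.1271]
ee_rot: [3.134, -0.014, 0.993]
contact_force: [0.6, 0.8, 0.2]
grip_width: 0.0511
t 3.87 ee [410.6 222.6 124. ] rpy [ 3.136 -0.01   0.993] F [ 0.6  0.7 -1.2] w 51.4
```

View pics/w5.png

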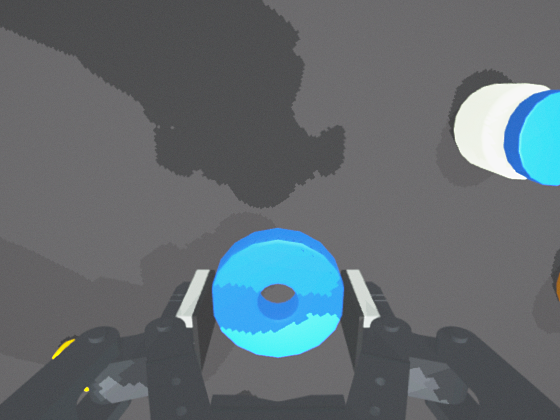

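View pics/s5.png

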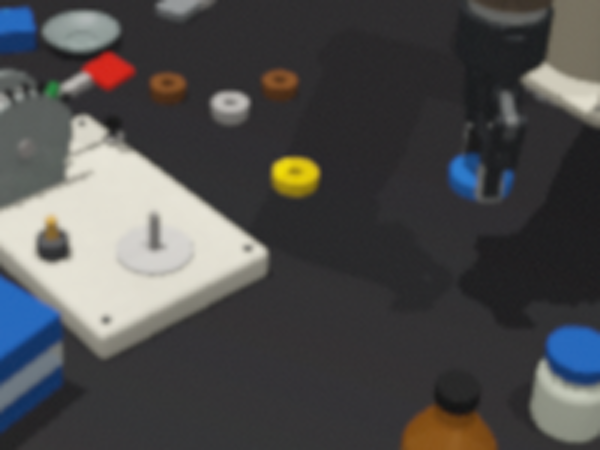

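The ring is held at (278,292), unchanged by the lift. Next I'll locate the post from the top and scene pictures.

```bash
python3 - <<'E'
from h import *
im=cv2.imread("pics/t1.png")[:,:,::-1]; crop(im,220,95,360,200,5,"pics/t1c.png")
im=env.camera("scene"); cv2.imwrite("pics/s6.png",im[:,:,::-1]); crop(im,170,190,300,300,5,"pics/s6c.png")
E
```

```text
(no output)
```

View pics/t1c.png

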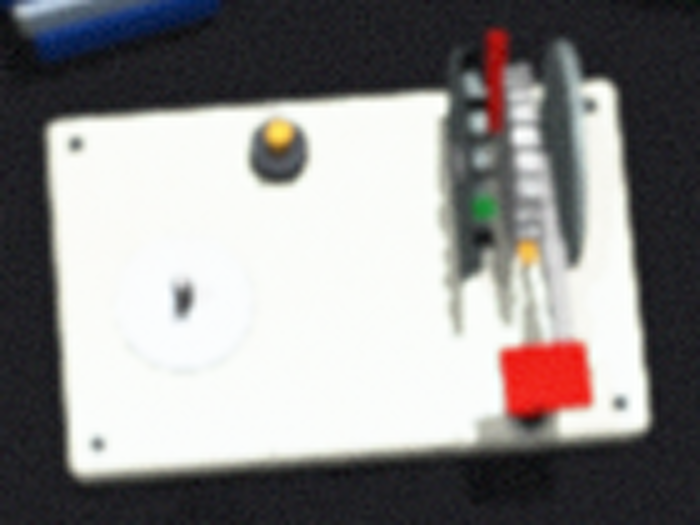

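View pics/s6c.png

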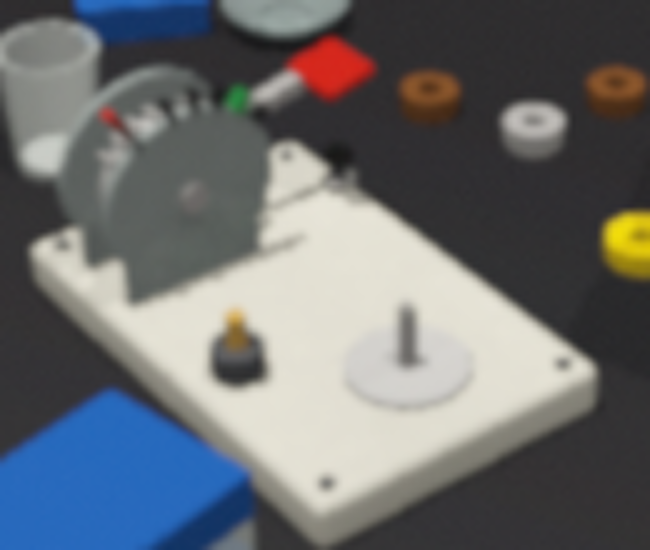

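```bash
python3 - <<'E'
from h import *
ct=env.get_calibration("top"); cs=env.get_calibration("scene")
f=tri([(ct,220+185/5,95+303/5),(cs,170+408/5,190+367/5)]); t=tri([(ct,220+183/5,95+284/5),(cs,170+407/5,190+305/5)])
print("foot",f,"tip",t)
for z in(.03,.036): print(onz(ct,257,155.6,z),onz(cs,251.6,263.4,z))
C=np.array([onz(ct,220+a/5,95+b/5,.03)[:2] for a,b in [(46,122),(615,80),(650,435),(75,475)]]); print(C.round(4))
y=(C[0]-C[1]+C[3]-C[2]); print("yaw",np.arctan2(-y[0],y[1]), np.linalg.norm(C[0]-C[1]),np.linalg.norm(C[0]-C[3]))
print("paddle",onz(ct,220+547/5,95+378/5,.12), onz(cs,170+331/5,190+68/5,.12), tri([(ct,220+547/5,95+378/5),(cs,170+331/5,190+68/5)]))
plan(np.r_[f[:2]+np.array([.84,-.54])*.06,.19])
E
```

```text
foot [0.63789502 0.04700134 0.03270558] tip [0.63718772 0.04624168 0.0744561 ]
[0.6385346  0.04714951 0.03      ] [0.63615236 0.04403191 0.03      ]
[0.63699266 0.046916   0.036     ] [0.64011642 0.05049264 0.036     ]
[[ 0.735   0.1213]
 [ 0.7619 -0.1774]
 [ 0.5717 -0.1931]
 [ 0.5478  0.1021]]
yaw 0.08536549000065238 0.29989406442723854 0.18816235913960982
paddle [ 0.58097653 -0.12829665  0.12      ] [ 0.58302228 -0.12697391  0.12      ] [ 0.58161363 -0.12872908  0.11854897]
shift mm [-19.  348.1 -70.1] rot [ 0.0011 -0.0021 -0.007 ]
```

Foot ≈ (638, 47, 32.7) and tip z 74.5 mm, so the 42 mm difference fits. Deck size comes out at 300 x 188 mm, and paddle ≈ (581,−129,119) agrees with the chuck frame at yaw 0.085. Going above the post.

```bash
python3 -m inch '{"hand":[0.3,0.3,0.3,0.3,0.3],"translation":[[-19,298,-70],[-19,298,-70],[-19,298,-70],[-19,298,-70],[-19,298,-70]],"rot":[[0,0,0],[0,0,0],[0,0,0],[0,0,0],[0,0,0]]}';python3 -c "
from h import *
plan([.646,.042,.19])"
```

```text
time: 4.38
ee_pos: [0.5691, 0.0977, 0.1643]
ee_rot: [-3.138, 0.003, 0.993]
contact_force: [0.4, 0.9, -1.1]
grip_width: 0.0511
shift mm [ -4.7  94.7 -26. ] rot [-0.0032  0.0027 -0.0067]
```

```bash
python3 -m inch '{"hand":[0.3,0.3,0.3,0.3,0.3],"translation":[[-5,40,-12],[-5,80,-26],[-5,95,-26],[-5,95,-26],[-5,95,-26]],"rot":[[0,0,0],[0,0,0],[0,0,0],[0,0,0],[0,0,0]]}';python3 - <<'E'
from h import *
st(); cal=env.get_calibration("wrist"); im=env.camera("wrist"); cv2.imwrite("pics/w7.png",im[:,:,::-1]); st()
np.save("cal7.npy",cal,allow_pickle=True)
print(proj(cal,[.6375,.0467,.0745]),proj(cal,[.6375,.0467,.0325]))
E
```

```text
time: 4.8
ee_pos: [0.6454, 0.0421, 0.189]
ee_rot: [-3.137, 0.003, 0.991]
contact_force: [0.0, 0.2, -0.5]
grip_width: 0.0511
t 4.8 ee [645.4  42.1 189. ] rpy [-3.137e+00  3.000e-03  9.910e-01] F [ 0.   0.2 -0.5] w 51.1
t 4.85 ee [644.6  43.  189.3] rpy [-3.137e+00  3.000e-03  9.930e-01] F [-0.1 -0.7 -1.4] w 51.3
[277.25159422 196.28695146] [277.34457705 183.26066528]
```

View pics/w7.png

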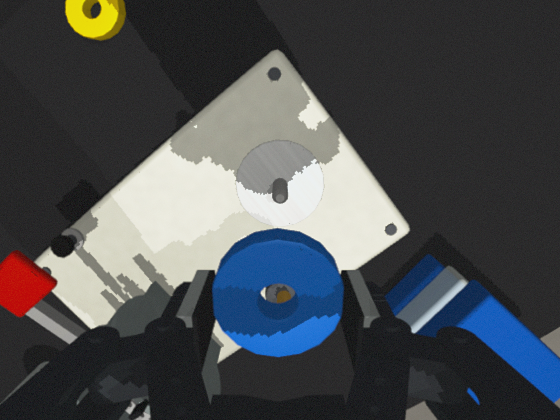

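```bash
python3 - <<'E'
from h import *
im=cv2.imread("pics/w7.png")[:,:,::-1]; crop(im,225,130,335,225,7,"pics/w7a.png"); crop(im,205,220,350,365,4,"pics/w7b.png")
E
```

```text
(no output)
```

View pics/w7a.png

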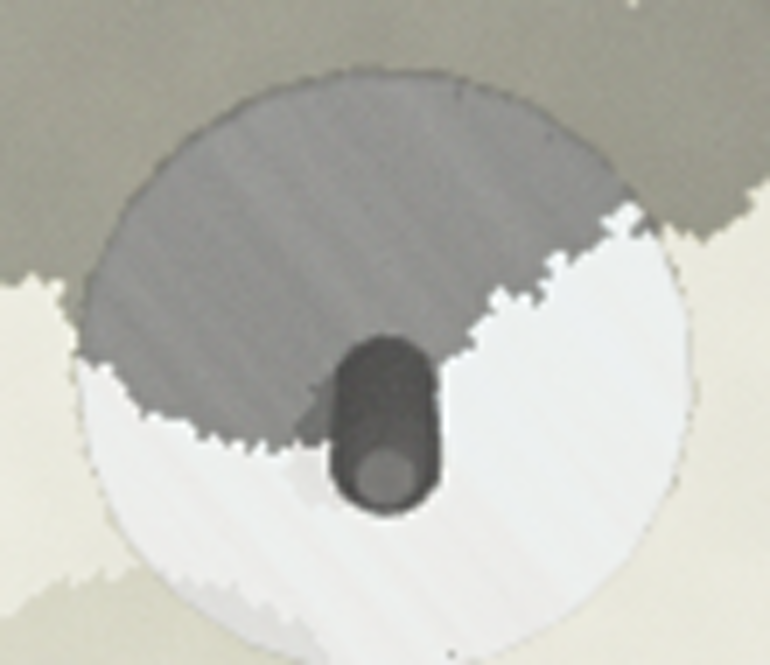

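View pics/w7b.png

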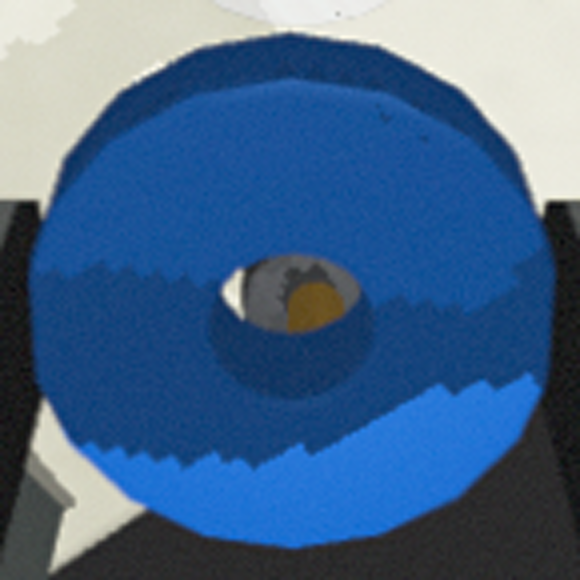

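```bash
cat >> h.py <<'E'
def toolpt(cal,e,M,u,v,ztool):
    """intersect pixel ray with plane tool z = ztool(mm); result in tool mm"""
    p,d=ray(cal,u,v); p=M.T@(p-e)*1000; d=M.T@d
    return p+d*(ztool-p[2])/d[2]
E
python3 - <<'E'
from h import *
cal=np.load("cal7.npy",allow_pickle=True).item()
e=np.array([.6454,.0421,.189]); M=R.from_euler('xyz',[-3.137,.003,.991]).as_matrix()
b=lambda x,y:(205+x/4,220+y/4); a=lambda x,y:(225+x/7,130+y/7)
print("ring top outer", [toolpt(cal,e,M,*b(*q),-12.7).round(1).tolist() for q in [(290,80),(290,548),(30,290),(555,290)]])
print("ring hole", [toolpt(cal,e,M,*b(*q),-12.7).round(1).tolist() for q in [(290,253),(290,400),(208,326),(372,326)]])
zt=189-74.5; zf=189-32.5
print("tip",toolpt(cal,e,M,*a(386,475),zt)); print("foot", [toolpt(cal,e,M,*a(*q),zf).round(1).tolist() for q in [(385,68),(385,668),(76,350),(690,350)]])
E
```

```text
ring top outer [[-0.2, -25.6, -12.7], [-0.2, 27.2, -12.7], [-25.7, -3.5, -12.7], [25.8, -3.5, -12.7]]
ring hole [[-0.2, -7.6, -12.7], [-0.2, 9.0, -12.7], [-8.3, 0.4, -12.7], [7.9, 0.5, -12.7]]
tip [  1.91138872  -7.46469422 114.5       ]
foot [[2.1, -43.6, 156.5], [2.2, 27.9, 156.5], [-33.7, -11.2, 156.5], [37.6, -11.2, 156.5]]
```

Ring centre in the tool frame is (−0.1,0.7), tip (1.9,−7.5) and foot (2.0,−7.8) with a 71.5 mm seat, which agrees with the given 72. Shift needed: (2,−8.3).

```bash
python3 -m inch '{"hand":[0.3,0.3,0.3,0.3,0.3],"translation":[[2,-8.3,30],[2,-8.3,65],[2,-8.3,100],[2,-8.3,102],[2,-8.3,102]],"rot":[[0,0,0],[0,0,0],[0,0,0],[0,0,0],[0,0,0]]}';python3 - <<'E'
from h import *
st(); cal=env.get_calibration("wrist"); im=env.camera("wrist"); cv2.imwrite("pics/w8.png",im[:,:,::-1]); st()
crop(im,180,200,380,370,4 if 0 else 3.5,"pics/w8c.png")
im=env.camera("scene"); crop(im,190,190,320,290,5,"pics/s8c.png"); st()
E
```

```text
time: 5.27
ee_pos: [0.6364, 0.0502, 0.087]
ee_rot: [-3.135, 0.005, 0.995]
contact_force: [1.3, -0.0, 0.7]
grip_width: 0.051
t 5.27 ee [636.4  50.2  87. ] rpy [-3.135  0.005  0.995] F [ 1.3 -0.   0.7] w 51.0
t 5.32 ee [639.   50.1  89.9] rpy [-3.139e+00  1.000e-03  9.940e-01] F [ 0.5 -0.2  0.8] w 51.0
t 5.37 ee [640.7  50.   91.7] rpy [ 3.14e+00 -1.00e-03  9.94e-01] F [ 0.8  0.5 -0.1] w 51.3
```

View pics/w8c.png

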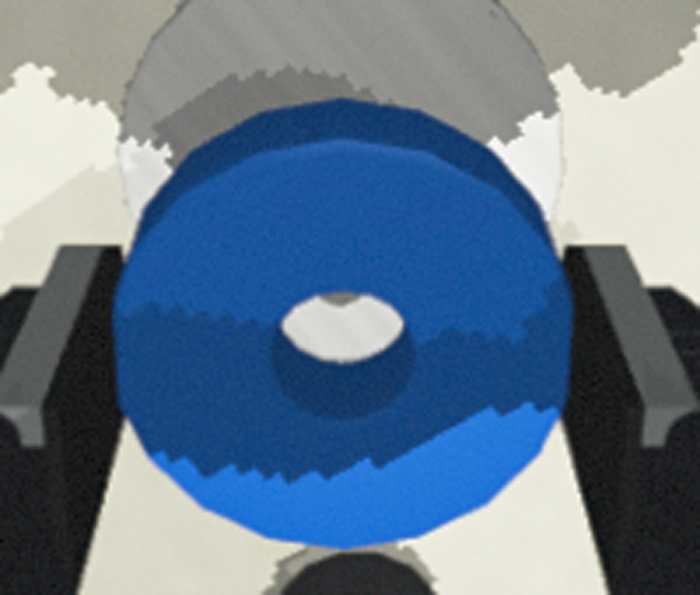

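View pics/s8c.png

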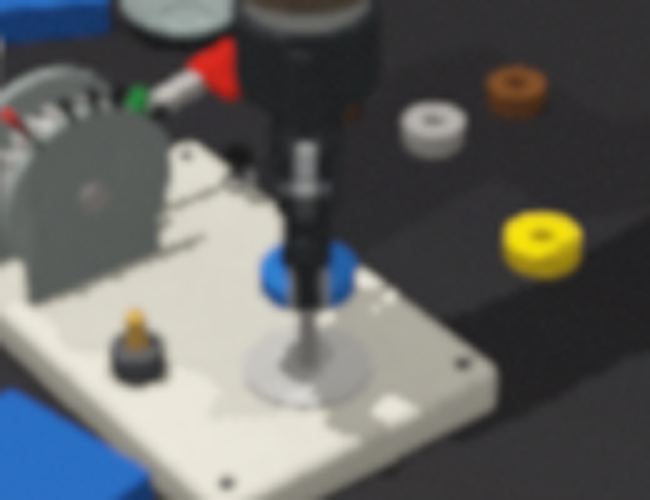

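```bash
python3 -m inch '{"hand":[0.3,0.3,0.3],"translation":[[0,0,0],[0,0,0],[0,0,0]],"rot":[[0,0,0],[0,0,0],[0,0,0]]}';python3 - <<'E'
from h import *
st(); cal=env.get_calibration("wrist"); im=env.camera("wrist"); cv2.imwrite("pics/w9.png",im[:,:,::-1]); st()
np.save("cal9.npy",[cal,*tool()],allow_pickle=True) if 0 else None
import pickle; pickle.dump((cal,)+tuple(tool()),open("c9.pkl","wb"))
crop(im,180,120,380,320,3,"pics/w9c.png")
E
```

```text
time: 5.62
ee_pos: [0.6416, 0.0494, 0.0923]
ee_rot: [3.139, -0.002, 0.993]
contact_force: [-0.5, -0.8, -1.1]
grip_width: 0.051
t 5.62 ee [641.6  49.4  92.3] rpy [ 3.139e+00 -2.000e-03  9.930e-01] F [-0.5 -0.8 -1.1] w 51.0
t 5.67 ee [641.3  49.3  91.8] rpy [ 3.139e+00 -2.000e-03  9.930e-01] F [0.1 0.1 0.1] w 51.4
```

View pics/w9c.png

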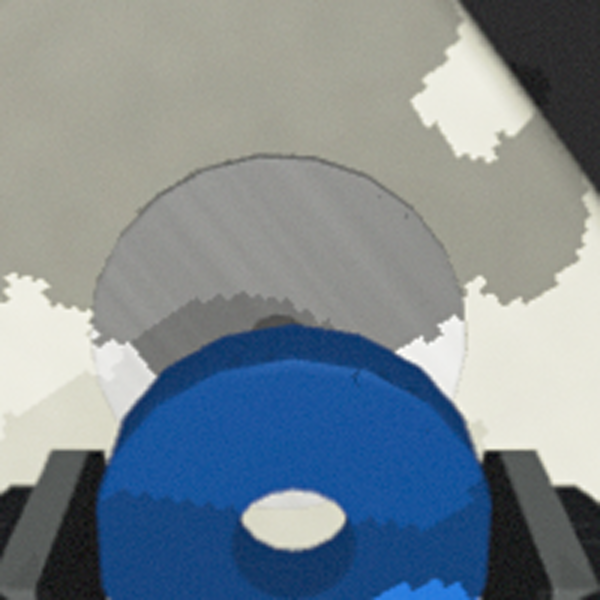

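```bash
python3 - <<'E'
from h import *
import pickle; cal,e,M=pickle.load(open("c9.pkl","rb"))
im=cv2.imread("pics/w9.png")[:,:,::-1]
zf=91.8-32.7
b=lambda x,y:(180+x/3,120+y/3)
P=np.array([toolpt(cal,e,M,*b(*q),zf)[:2] for q in [(278,153),(92,320),(466,320),(150,212),(420,218),(120,258),(448,262)]]);print(P.round(1))
from scipy.optimize import least_squares
r=least_squares(lambda c:np.hypot(P[:,0]-c[0],P[:,1]-c[1])-c[2],[0,0,36]);print(r.x,r.fun.round(1))
r=least_squares(lambda c:np.hypot(P[:,0]-c[0],P[:,1]-c[1])-36,[0,0]);print(r.x,r.fun.round(1))
print((e+M@np.r_[r.x,zf]/1000))
print("hole",[toolpt(cal,e,M,*b(*q),-12.7).round(1).tolist() for q in [(294,488),(232,540),(357,540)]])
E
```

```text
[[ -2.5 -37.2]
 [-38.1  -5. ]
 [ 33.3  -5. ]
 [-26.2 -26.2]
 [ 23.8 -25.1]
 [-32.1 -17.4]
 [ 29.3 -16.6]]
[-1.99569787 -0.94770837 35.38368828] [ 0.9  0.9  0.1 -0.4 -0.1 -1.1 -0.4]
[-2.00970921 -0.04050846] [ 1.2  0.4 -0.4 -0.4 -0.1 -1.3 -0.6]
[0.64036697 0.04765507 0.03271204]
hole [[0.2, -7.4, -12.7], [-7.9, 0.2, -12.7], [8.5, 0.3, -12.7]]
```

Settled, the seat centre is at tool (−2.0,−0.5) and the ring at (0.2,0.5), so I'll correct by (−2.1,−0.9) and go over the taper.

```bash
python3 -m inch '{"hand":[0.3,0.3,0.3,0.3,0.3],"translation":[[-2.1,-0.9,0],[-2.1,-0.9,5],[-2.1,-0.9,12],[-2.1,-0.9,20],[-2.1,-0.9,22]],"rot":[[0,0,0],[0,0,0],[0,0,0],[0,0,0],[0,0,0]]}';python3 - <<'E'
from h import *
st(); cal=env.get_calibration("wrist"); im=env.camera("wrist"); cv2.imwrite("pics/w10.png",im[:,:,::-1]); st()
crop(im,180,180,380,370,3,"pics/w10c.png")
im=env.camera("scene"); crop(im,190,190,320,290,5,"pics/s10c.png"); st()
E
```

```text
time: 6.08
ee_pos: [0.6369, 0.0478, 0.0656]
ee_rot: [-3.139, 0.002, 0.993]
contact_force: [-0.3, 0.1, -0.3]
grip_width: 0.0514
t 6.08 ee [636.9  47.8  65.6] rpy [-3.139e+00  2.000e-03  9.930e-01] F [-0.3  0.1 -0.3] w 51.4
t 6.13 ee [636.8  47.8  65.6] rpy [-3.138e+00  2.000e-03  9.930e-01] F [-0.7  0.1 -1. ] w 50.9
t 6.18 ee [637.3  47.9  66.3] rpy [-3.139e+00  2.000e-03  9.930e-01] F [-1.1 -0.2 -1. ] w 51.2
```

View pics/w10c.png

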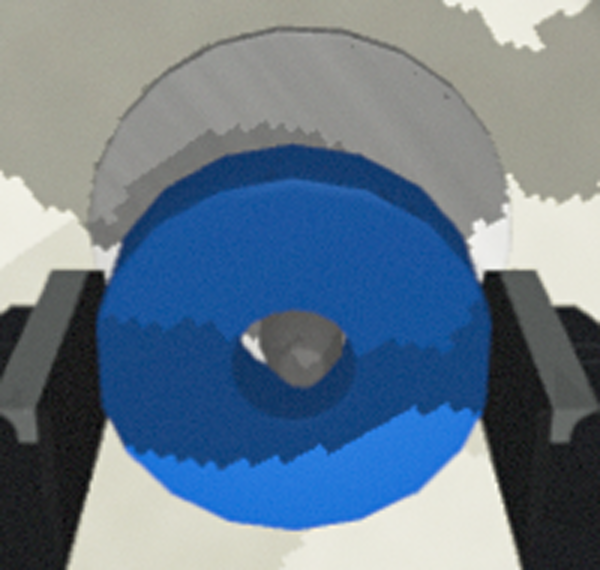

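View pics/s10c.png

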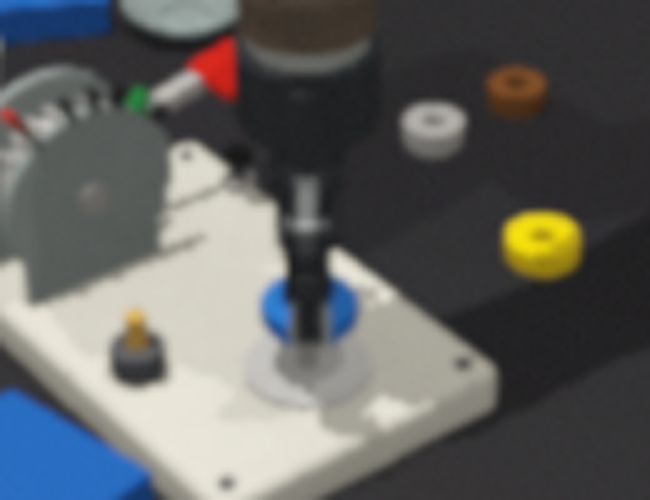

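The post tip is visible inside the hole at crop (303,352), against a hole centre of (293,365). Working out the remaining offset.

```bash
python3 - <<'E'
from h import *
cal=env.get_calibration("wrist"); e,M=tool(); st()
b=lambda x,y:(180+x/3,180+y/3)
print(toolpt(cal,e,M,*b(293,365),-12.7),toolpt(cal,e,M,*b(303,355),-8.5), toolpt(cal,e,M,*b(300,352),-8.5))
E
```

```text
t 6.18 ee [637.3  47.9  66.3] rpy [-3.139e+00  2.000e-03  9.930e-01] F [-1.1 -0.2 -1. ] w 51.2
[ -0.12583155   0.54607826 -12.7       ] [ 1.23528231  1.49515172 -8.5       ] [ 0.82840445  1.03259583 -8.5       ]
```

```bash
python3 -m inch '{"hand":[0.3,0.3,0.3,0.3,0.3],"translation":[[1,0.7,2],[1,0.7,10],[1,0.7,18],[1,0.7,24],[1,0.7,28]],"rot":[[0,0,0],[0,0,0],[0,0,0],[0,0,0],[0,0,0]]}';python3 -m inch '{"hand":[0.3,0.3],"translation":[[0,0,0],[0,0,0]],"rot":[[0,0,0],[0,0,0]]}'
```

```text
time: 6.6
ee_pos: [0.6389, 0.0484, 0.0385]
ee_rot: [-3.14, 0.001, 0.993]
contact_force: [0.7, 0.1, -0.6]
grip_width: 0.0512
time: 6.77
ee_pos: [0.6393, 0.0484, 0.0395]
ee_rot: [-3.141, 0.001, 0.993]
contact_force: [0.2, 0.0, -0.7]
grip_width: 0.0512
```

```bash
python3 -m inch '{"hand":[0.3,0.3,0.3],"translation":[[0,0,3],[0,0,5],[0,0,5]],"rot":[[0,0,0],[0,0,0],[0,0,0]]}'; python3 -c "
from h import *
im=env.camera('wrist'); crop(im,180,180,380,370,3,'pics/w11c.png'); st()"
```

```text
time: 7.02
ee_pos: [0.64, 0.0485, 0.0355]
ee_rot: [3.141, -0.001, 0.993]
contact_force: [-0.7, 0.2, 0.6]
grip_width: 0.0512
t 7.07 ee [640.   48.5  35.5] rpy [ 3.141e+00 -1.000e-03  9.930e-01] F [-0.1  0.9  0.8] w 51.1
```

View pics/w11c.png

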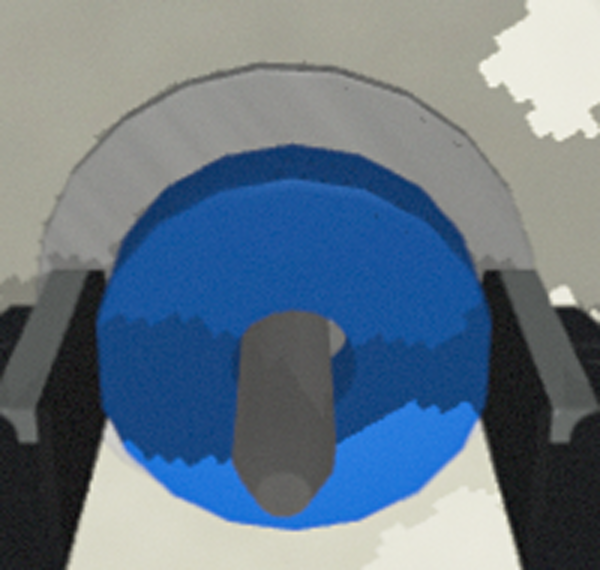

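The ring is down over the post (tip at crop (285,490)). Last millimetres, then release.

```bash
python3 -m inch '{"hand":[0.3,0.3,0.3],"translation":[[-1,0,0.8],[-1,0,1.6],[-1,0,1.6]],"rot":[[0,0,0],[0,0,0],[0,0,0]]}'; python3 -m inch '{"hand":[0.6,0.9,1,1],"translation":[[0,0,0],[0,0,0],[0,0,0],[0,0,0]],"rot":[[0,0,0],[0,0,0],[0,0,0],[0,0,0]]}'; python3 -c "
from h import *
im=env.camera('wrist'); crop(im,130,150,430,390,2.6,'pics/w12c.png'); st()"
```

```text
time: 7.32
ee_pos: [0.64, 0.0484, 0.0354]
ee_rot: [3.14, -0.003, 0.993]
contact_force: [-2.4, 1.4, 6.8]
grip_width: 0.0511
time: 7.65
ee_pos: [0.6386, 0.0474, 0.033]
ee_rot: [-3.141, 0.001, 0.993]
contact_force: [-0.4, 0.1, -0.9]
grip_width: 0.0841
t 7.7 ee [638.6  47.4  33. ] rpy [-3.141e+00  1.000e-03  9.930e-01] F [-0.7 -0.7  0.4] w 85.7
```

View pics/w12c.png

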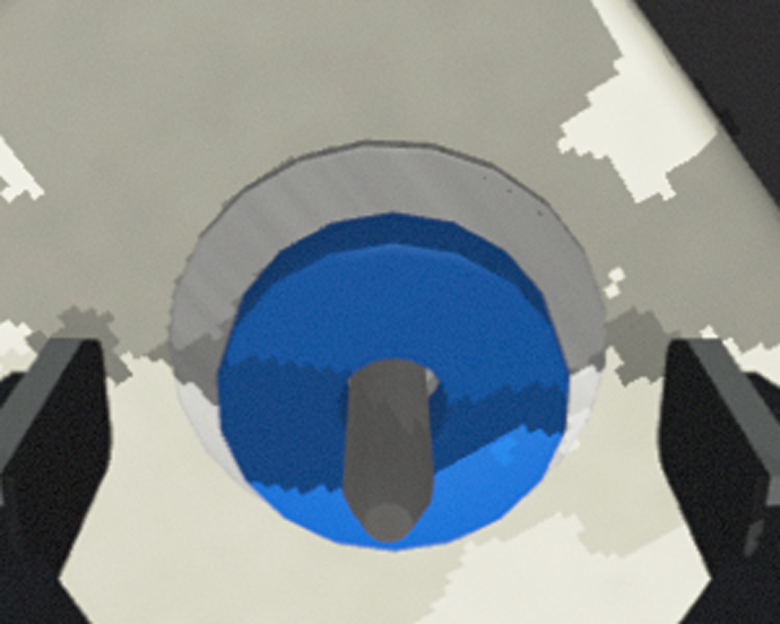

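Ring released, flat on the seat; contact was felt at TCP z 35.4 mm. Raising and heading to the collar.

```bash
python3 - <<'E'
from h import *
cal=env.get_calibration("wrist"); e,M=tool()
b=lambda x,y:(130+x/2.6,150+y/2.6)
print("tip",toolpt(cal,e,M,*b(388,522),-(75.5-33)), "world",e+M@toolpt(cal,e,M,*b(388,522),-(75.5-33))/1000)
E
python3 -m inch '{"hand":[1,1,1,1,1],"translation":[[0,0,-35],[0,0,-75],[0,0,-115],[0,0,-150],[0,0,-165]],"rot":[[0,0,0],[0,0,0],[0,0,0],[0,0,0],[0,0,0]]}'; python3 -c "
from h import *
plan([.421,-.146,.16])"
```

```text
tip [  0.29185582   0.92901572 -42.5       ] world [0.63959354 0.04718641 0.07546317]
time: 8.12
ee_pos: [0.6412, 0.0476, 0.2045]
ee_rot: [3.135, -0.005, 0.993]
contact_force: [1.5, 0.5, 1.4]
grip_width: 0.0853
shift mm [-282.7  -79.    42.5] rot [ 0.0069 -0.005  -0.0072]
```

```bash
python3 -m inch '{"hand":[1,1,1,1,1],"translation":[[-40,-11,0],[-80,-22,5],[-120,-33,15],[-160,-44,25],[-200,-55,35]],"rot":[[0,0,0],[0,0,0],[0,0,0],[0,0,0],[0,0,0]]}'; python3 -m inch '{"hand":[1,1,1,1],"translation":[[-40,-11,20],[-80,-22,35],[-82,-23,55],[-82,-23,55]],"rot":[[0,0,0],[0,0,0],[0,0,0],[0,0,0]]}';python3 - <<'E'
from h import *
st(); cal=env.get_calibration("wrist"); im=env.camera("wrist"); cv2.imwrite("pics/w13.png",im[:,:,::-1]); st()
print(proj(cal,[.421,-.146,.018])); plan([.421,-.146,.03])
E
```

```text
time: 8.53
ee_pos: [0.4842, -0.0888, 0.1636]
ee_rot: [3.141, 0.0, 0.994]
contact_force: [-0.2, -1.2, 0.3]
grip_width: 0.0858
time: 8.87
ee_pos: [0.4165, -0.1444, 0.1058]
ee_rot: [-3.134, 0.002, 0.989]
contact_force: [-1.2, -0.1, -0.5]
grip_width: 0.0856
t 8.87 ee [ 416.5 -144.4  105.8] rpy [-3.134e+00  2.000e-03  9.890e-01] F [-1.2 -0.1 -0.5] w 85.6
t 8.92 ee [ 419.2 -144.1  107.6] rpy [-3.137e+00  1.000e-03  9.900e-01] F [-0.2 -0.3  0.1] w 85.7
[279.69806838 227.68306109]
shift mm [-0.6  2.9 77.6] rot [-0.0049  0.0009 -0.0098]
```

View pics/w13.png

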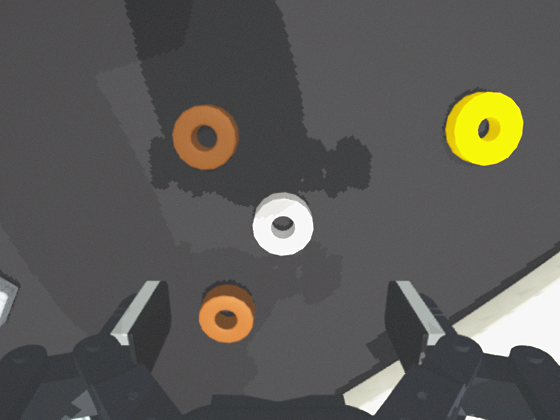

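The bright collar is at (283,223), with the browns at (205,137) and (227,314). Checking jaw clearance in the tool frame.

```bash
python3 -m inch '{"hand":[1,1],"translation":[[0,0,0],[0,0,0]],"rot":[[0,0,0],[0,0,0]]}';python3 - <<'E'
from h import *
st(); cal=env.get_calibration("wrist"); e,M=tool(); im=env.camera("wrist"); cv2.imwrite("pics/w14.png",im[:,:,::-1]); st()
u,v=proj(cal,[.421,-.146,.018]).astype(int)
x,y=circ(im,cal,u,v,45,.018,lambda s:(s.min(2)>150))
print("collar tool",M.T@(np.array([x,y,18])/1000-e)*1000)
for q in ([.4588,-.2163,.009],[.3473,-.1537,.009]): print("brown",M.T@(np.array(q)-e)*1000)
crop(im,190,150,370,300,4,"pics/w14c.png")
E
```

```text
time: 9.08
ee_pos: [0.424, -0.1438, 0.1104]
ee_rot: [3.139, -0.001, 0.994]
contact_force: [0.5, -0.8, -0.6]
grip_width: 0.0852
t 9.08 ee [ 424.  -143.8  110.4] rpy [ 3.139e+00 -1.000e-03  9.940e-01] F [ 0.5 -0.8 -0.6] w 85.2
t 9.13 ee [ 424.1 -143.7  110.4] rpy [ 3.139e+00 -1.000e-03  9.950e-01] F [-0.1  0.3  0. ] w 85.5
circle 425.0 -144.8 diam 30.1 38.1
collar tool [-0.35455882  1.15299316 92.38862529]
brown [-41.8618131   68.40617131 101.52517183]
brown [-50.16664853 -59.19446843 101.18393046]
```

View pics/w14c.png

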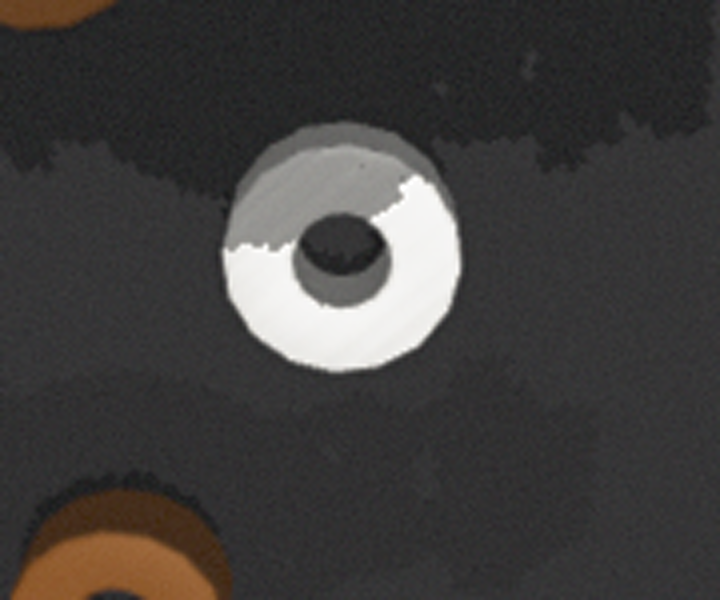

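The chosen item is bright steel (crop (343,260)), not brown, and the jaw path is clear of the browns by more than 25 mm.

```bash
python3 - <<'E'
from h import *
cal=env.get_calibration("wrist"); e,M=tool()
print(toolpt(cal,e,M,190+342/4,150+259/4,92.4))
print(np.diff([toolpt(cal,e,M,190+a/4,150+259/4,92.4)[0] for a in(223,460)]))
E
python3 -m inch '{"hand":[1,1,1,1,1],"translation":[[0,0,30],[0,0,65],[0,0,70],[0,0,70],[0,0,70]],"rot":[[0,0,0],[0,0,0],[0,0,0],[0,0,0],[0,0,0]]}';python3 - <<'E'
from h import *
st(); cal=env.get_calibration("wrist"); im=env.camera("wrist"); cv2.imwrite("pics/w15.png",im[:,:,::-1]); st()
import pickle; pickle.dump((cal,)+tuple(tool()),open("c15.pkl","wb"))
crop(im,170,180,390,350,3,"pics/w15c.png")
E
```

```text
[-1.35233371 -1.99303424 92.4       ]
[38.90781808]
time: 9.55
ee_pos: [0.423, -0.1437, 0.0401]
ee_rot: [3.141, -0.0, 0.994]
contact_force: [0.2, 0.1, -0.7]
grip_width: 0.0848
t 9.55 ee [ 423.  -143.7   40.1] rpy [ 3.141 -0.     0.994] F [ 0.2  0.1 -0.7] w 84.8
t 9.6 ee [ 423.6 -144.1   40.7] rpy [ 3.139e+00 -1.000e-03  9.940e-01] F [0.  0.3 0.5] w 85.2
```

View pics/w15c.png

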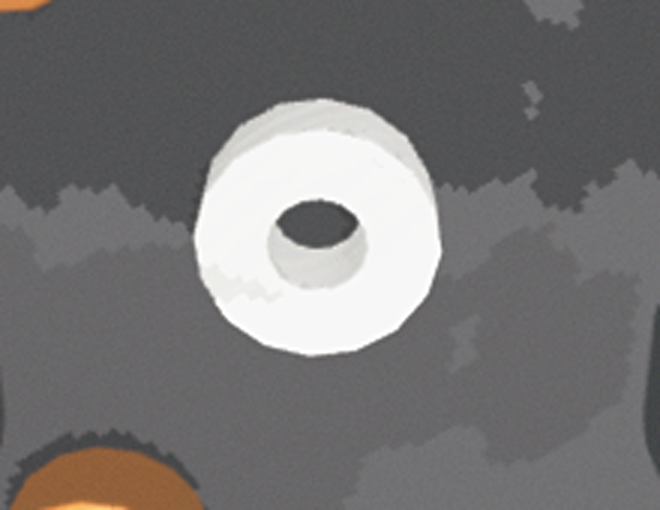

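```bash
python3 - <<'E'
from h import *
import pickle; cal,e,M=pickle.load(open("c15.pkl","rb"))
b=lambda x,y:(170+x/3,180+y/3)
print([toolpt(cal,e,M,*b(*q),22.5).round(1).tolist() for q in [(318,245),(195,243),(441,243),(318,130),(318,356)]])
E
```

```text
[[-0.9, -1.6, 22.5], [-20.6, -1.9, 22.5], [18.7, -1.9, 22.5], [-0.9, -21.0, 22.5], [-0.9, 18.6, 22.5]]
```

```bash
python3 -m inch '{"hand":[1,1,1,0.1,0.1],"translation":[[-1,-1.3,20],[-1,-1.3,33],[-1,-1.3,33],[-1,-1.3,33],[-1,-1.3,33]],"rot":[[0,0,0],[0,0,0],[0,0,0],[0,0,0],[0,0,0]]}'; python3 -m inch '{"hand":[0.1,0.1,0.1,0.1,0.1],"translation":[[0,0,0],[0,0,0],[0,0,0],[0,0,0],[0,0,0]],"rot":[[0,0,0],[0,0,0],[0,0,0],[0,0,0],[0,0,0]]}'; python3 -c "
from h import *
st()"
```

```text
time: 10.02
ee_pos: [0.4218, -0.1446, 0.0078]
ee_rot: [3.139, -0.001, 0.993]
contact_force: [0.0, 0.6, 0.6]
grip_width: 0.0639
time: 10.43
ee_pos: [0.4214, -0.1445, 0.0079]
ee_rot: [3.139, -0.001, 0.993]
contact_force: [-1.6, 0.4, 9.2]
grip_width: 0.0373
t 10.43 ee [ 421.4 -144.5    7.9] rpy [ 3.139e+00 -1.000e-03  9.930e-01] F [-1.6  0.4  9.2] w 37.3
```

Width 37.3 reads about 2.7 mm under nominal, the same as the blue grasp, so the collar is gripped. Lift and carry.

```bash
python3 -m inch '{"hand":[0.1,0.1,0.1,0.1,0.1],"translation":[[0,0,-5],[0,0,-40],[0,0,-80],[0,0,-120],[0,0,-150]],"rot":[[0,0,0],[0,0,0],[0,0,0],[0,0,0],[0,0,0]]}';python3 - <<'E'
from h import *
im=env.camera("wrist"); cv2.imwrite("pics/w16.png",im[:,:,::-1]); st()
plan([.639,.047,.19],.993)
E
```

```text
time: 10.85
ee_pos: [0.4208, -0.1443, 0.1597]
ee_rot: [3.139, -0.001, 0.993]
contact_force: [0.6, -0.4, -1.1]
grip_width: 0.0372
t 10.9 ee [ 424.2 -145.5  165. ] rpy [ 3.129e+00 -3.000e-03  9.930e-01] F [1.9 0.4 2.2] w 37.3
shift mm [278.7  75.1 -23.2] rot [ 0.0123 -0.0031 -0.0001]
```

View pics/w16.png

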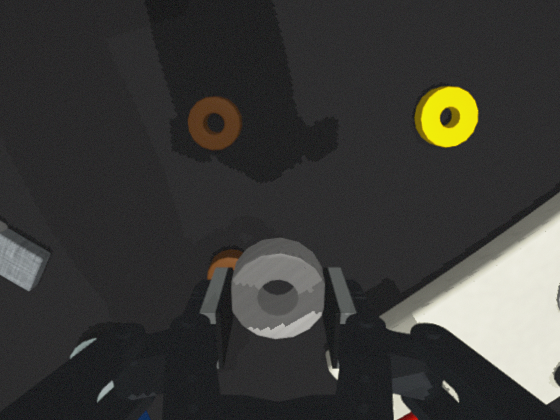

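The collar is held at (278,288). Carrying it to the post.

```bash
python3 -m inch '{"hand":[0.1,0.1,0.1,0.1,0.1],"translation":[[40,11,-10],[80,22,-20],[120,33,-30],[160,44,-30],[200,55,-30]],"rot":[[0,0,0],[0,0,0],[0,0,0],[0,0,0],[0,0,0]]}'; python3 -m inch '{"hand":[0.1,0.1,0.1,0.1,0.1],"translation":[[40,11,0],[70,19,0],[79,22,0],[79,22,0],[79,22,0]],"rot":[[0,0,0],[0,0,0],[0,0,0],[0,0,0],[0,0,0]]}'; python3 -m inch '{"hand":[0.1,0.1],"translation":[[0,0,0],[0,0,0]],"rot":[[0,0,0],[0,0,0]]}';python3 - <<'E'
from h import *
cal=env.get_calibration("wrist");e,M=tool(); im=env.camera("wrist"); cv2.imwrite("pics/w17.png",im[:,:,::-1]); st()
import pickle; pickle.dump((cal,e,M),open("c17.pkl","wb"))
crop(im,180,130,380,340,2.8,"pics/w17c.png")
E
```

```text
time: 11.32
ee_pos: [0.5752, -0.007, 0.1874]
ee_rot: [3.14, -0.001, 0.993]
contact_force: [1.0, -0.5, 0.7]
grip_width: 0.0368
time: 11.73
ee_pos: [0.6348, 0.0462, 0.1852]
ee_rot: [-3.14, 0.002, 0.994]
contact_force: [-1.2, 0.4, -0.6]
grip_width: 0.0371
time: 11.9
ee_pos: [0.6343, 0.0447, 0.1863]
ee_rot: [-3.141, 0.001, 0.992]
contact_force: [0.0, 0.1, -1.1]
grip_width: 0.0368
t 11.95 ee [634.4  44.7 186.6] rpy [-3.141  0.     0.992] F [ 0.  -0.5 -0.1] w 37.0
```

View pics/w17c.png

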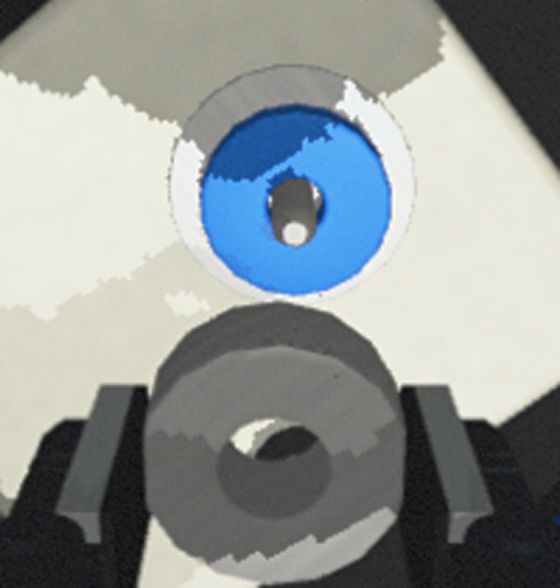

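```bash
python3 - <<'E'
from h import *
import pickle; cal,e,M=pickle.load(open("c17.pkl","rb"))
b=lambda x,y:(180+x/2.8,130+y/2.8)
f=lambda L,z:[toolpt(cal,e,M,*b(*q),z).round(1).tolist()[:2] for q in L]
print("collar hole",f([(273.5,418),(273.5,520),(216,469),(331,469)],-10.1))
print("collar outer",f([(275,347),(275,583),(145,450),(405,450)],-10.1))
print("tip",f([(294,235)],186.6-75.8)); print("ring",f([(296,105),(296,295),(202,200),(391,200)],186.6-48))
print("seat",f([(291,65),(291,302),(168,185),(415,185)],186.6-33.8))
E
```

```text
collar hole [[-0.1, -8.0], [-0.1, 8.7], [-8.3, 0.2], [8.1, 0.2]]
collar outer [[0.1, -18.8], [0.1, 19.6], [-18.4, -2.9], [18.6, -2.8]]
tip [[5.3, 3.3]]
ring [[6.3, -24.8], [6.6, 30.0], [-19.6, 1.9], [32.8, 1.9]]
seat [[5.1, -33.5], [5.5, 37.7], [-30.4, 1.3], [41.3, 1.3]]
```

The collar sits at tool (0,0.4), the post at (5.4,2.7), and the blue ring is home about 1 mm off centre. Moving above the tip.

```bash
python3 -m inch '{"hand":[0.1,0.1,0.1,0.1,0.1],"translation":[[5.4,2.3,30],[5.4,2.3,65],[5.4,2.3,88],[5.4,2.3,92],[5.4,2.3,92]],"rot":[[0,0,0],[0,0,0],[0,0,0],[0,0,0],[0,0,0]]}'; python3 -m inch '{"hand":[0.1,0.1,0.1],"translation":[[0,0,0],[0,0,0],[0,0,0]],"rot":[[0,0,0],[0,0,0],[0,0,0]]}';python3 - <<'E'
from h import *
cal=env.get_calibration("wrist");e,M=tool(); im=env.camera("wrist"); cv2.imwrite("pics/w18.png",im[:,:,::-1]); st()
import pickle; pickle.dump((cal,e,M),open("c18.pkl","wb"))
crop(im,180,130,380,340,2.8,"pics/w18c.png")
E
```

```text
time: 12.37
ee_pos: [0.6381, 0.0482, 0.0925]
ee_rot: [-3.138, 0.003, 0.992]
contact_force: [0.2, 0.5, -1.5]
grip_width: 0.037
time: 12.62
ee_pos: [0.6417, 0.049, 0.0968]
ee_rot: [3.138, -0.003, 0.993]
contact_force: [0.4, 0.8, -1.1]
grip_width: 0.0372
t 12.67 ee [641.5  49.1  96.5] rpy [ 3.138e+00 -3.000e-03  9.930e-01] F [-0.4  0.1 -1. ] w 37.1
```

View pics/w18c.png

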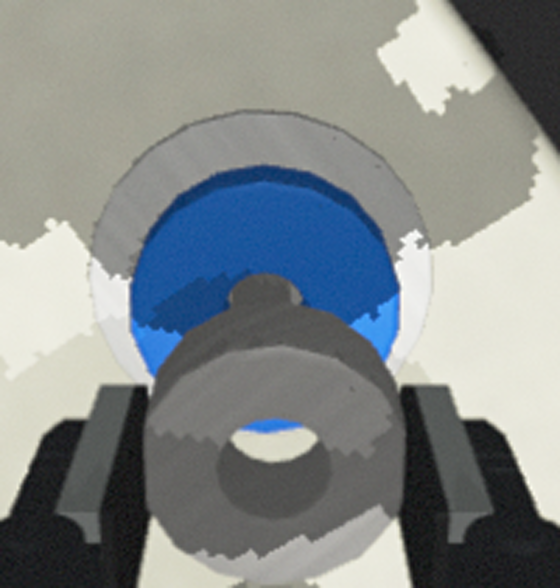

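```bash
python3 - <<'E'
from h import *
import pickle; cal,e,M=pickle.load(open("c18.pkl","rb"))
b=lambda x,y:(180+x/2.8,130+y/2.8)
f=lambda L,z:np.array([toolpt(cal,e,M,*b(*q),z)[:2] for q in L])
from scipy.optimize import least_squares
for L,z,rad in [([(262,110),(92,272),(432,270),(150,155),(378,160),(120,195),(407,200)],96.5-33.8,36),([(265,182),(130,300),(400,300),(165,225),(370,228)],96.5-48,27)]:
    P=f(L,z); r=least_squares(lambda c:np.hypot(P[:,0]-c[0],P[:,1]-c[1])-rad,[0,0]);print(r.x,r.fun.round(1))
print("post foot edges",f([(228,290),(301,290)],96.5-50))
E
```

```text
[-2.36538501 -0.46949988] [ 1.3 -0.6 -0.5  0.  -0.1 -1.  -1. ]
[-1.56249125  0.43724501] [ 0.3 -0.4 -0.5 -0.2  0. ]
post foot edges [[-8.71980658 -5.95923305]
 [ 5.28431249 -5.95547425]]
```

```bash
python3 -m inch '{"hand":[0.1,0.1,0.1,0.1,0.1],"translation":[[-2.2,-0.8,2],[-2.2,-0.8,8],[-2.2,-0.8,14],[-2.2,-0.8,18],[-2.2,-0.8,20]],"rot":[[0,0,0],[0,0,0],[0,0,0],[0,0,0],[0,0,0]]}'; python3 -m inch '{"hand":[0.1,0.1],"translation":[[0,0,0],[0,0,0]],"rot":[[0,0,0],[0,0,0]]}';python3 - <<'E'
from h import *
cal=env.get_calibration("wrist");e,M=tool(); im=env.camera("wrist"); cv2.imwrite("pics/w19.png",im[:,:,::-1]); st()
crop(im,180,180,380,370,3,"pics/w19c.png")
import pickle; pickle.dump((cal,e,M),open("c19.pkl","wb"))
E
```

```text
time: 13.08
ee_pos: [0.6373, 0.0477, 0.0727]
ee_rot: [-3.14, 0.001, 0.993]
contact_force: [0.3, 0.4, -1.2]
grip_width: 0.0369
time: 13.25
ee_pos: [0.638, 0.0477, 0.0737]
ee_rot: [-3.141, 0.0, 0.993]
contact_force: [0.6, 0.4, -0.8]
grip_width: 0.0369
t 13.3 ee [638.3  47.7  74. ] rpy [-3.141  0.     0.993] F [ 0.2  0.4 -0.4] w 37.1
```

View pics/w19c.png

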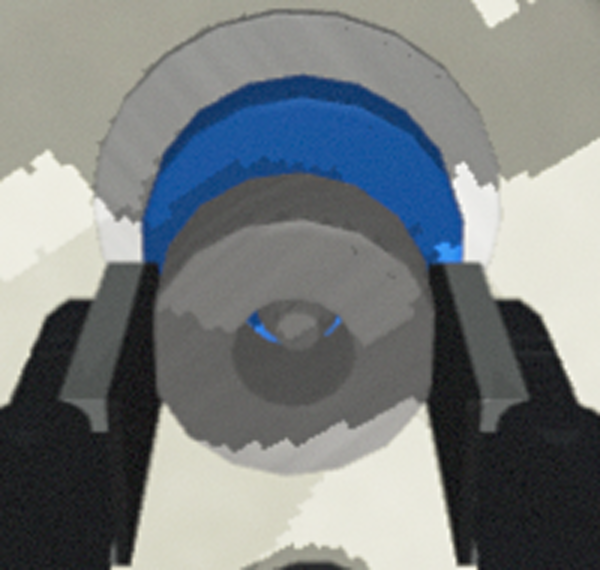

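```bash
python3 - <<'E'
from h import *
import pickle; cal,e,M=pickle.load(open("c19.pkl","rb"))
b=lambda x,y:(180+x/3,180+y/3)
print(toolpt(cal,e,M,*b(294,352),-10.1),toolpt(cal,e,M,*b(297,323),-1.8))
E
```

```text
[  0.01407119   0.07040285 -10.1       ] [ 0.45863637  0.24336342 -1.8       ]
```

Centred to within 0.5 mm, so down it goes.

```bash
python3 -m inch '{"hand":[0.1,0.1,0.1,0.1,0.1],"translation":[[0.3,0,3],[0.3,0,7],[0.3,0,11],[0.3,0,14],[0.3,0,14]],"rot":[[0,0,0],[0,0,0],[0,0,0],[0,0,0],[0,0,0]]}'; python3 -m inch '{"hand":[0.1,0.1],"translation":[[0,0,0],[0,0,0]],"rot":[[0,0,0],[0,0,0]]}'
```

```text
time: 13.72
ee_pos: [0.6376, 0.0479, 0.059]
ee_rot: [-3.14, 0.001, 0.993]
contact_force: [-0.1, 0.2, 0.0]
grip_width: 0.0367
time: 13.88
ee_pos: [0.6384, 0.0479, 0.0602]
ee_rot: [3.142, -0.0, 0.993]
contact_force: [1.2, 0.0, -0.9]
grip_width: 0.0368
```

```bash
python3 -m inch '{"hand":[0.1,0.1,0.1],"translation":[[0,0,1.5],[0,0,3],[0,0,3]],"rot":[[0,0,0],[0,0,0],[0,0,0]]}'; python3 -c "
from h import *
im=env.camera('wrist'); crop(im,180,150,380,370,2.7,'pics/w20c.png'); st()"
```

```text
time: 14.13
ee_pos: [0.6383, 0.0479, 0.0569]
ee_rot: [-3.141, 0.0, 0.993]
contact_force: [-0.5, 0.4, -0.4]
grip_width: 0.0371
t 14.18 ee [638.2  47.9  57. ] rpy [-3.141  0.     0.993] F [ 0.3  0.1 -1.3] w 36.9
```

View pics/w20c.png

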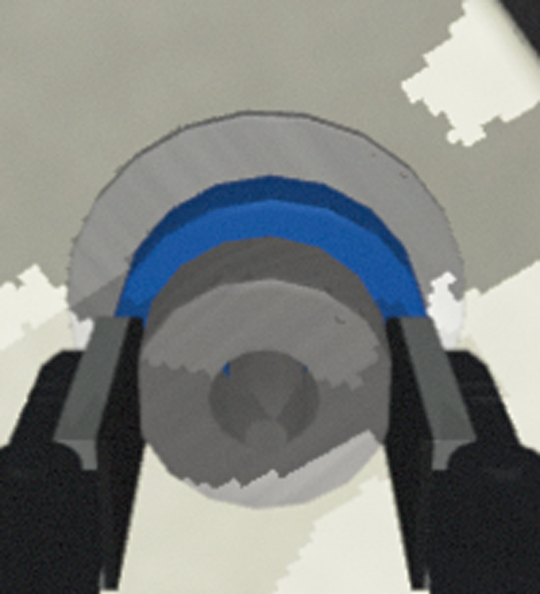

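Threaded, with no contact yet. One more small step, then release.

```bash
python3 -m inch '{"hand":[0.1,0.1,0.1],"translation":[[0,0,1],[0,0,2],[0,0,2]],"rot":[[0,0,0],[0,0,0],[0,0,0]]}'; python3 -c "
from h import *
st()"
```

```text
time: 14.43
ee_pos: [0.6385, 0.048, 0.056]
ee_rot: [3.141, -0.0, 0.993]
contact_force: [-1.2, -0.6, 4.1]
grip_width: 0.0368
t 14.43 ee [638.5  48.   56. ] rpy [ 3.141 -0.     0.993] F [-1.2 -0.6  4.1] w 36.8
```

```bash
python3 -m inch '{"hand":[0.5,0.9,1,1,1],"translation":[[0,0,0],[0,0,0],[0,0,0],[0,0,0],[0,0,-20]],"rot":[[0,0,0],[0,0,0],[0,0,0],[0,0,0],[0,0,0]]}'; python3 -m inch '{"hand":[1,1,1,1,1],"translation":[[0,0,-40],[0,0,-80],[0,0,-110],[0,0,-130],[0,0,-130]],"rot":[[0,0,0],[0,0,0],[0,0,0],[0,0,0],[0,0,0]]}'; python3 -c "
from h import *
im=env.camera('wrist'); cv2.imwrite('pics/w21.png',im[:,:,::-1]); st()
im=env.camera('scene'); crop(im,190,190,320,290,5,'pics/s21c.png'); st()"
```

```text
time: 14.85
ee_pos: [0.6352, 0.0477, 0.0708]
ee_rot: [-3.135, 0.005, 0.993]
contact_force: [-1.5, 0.8, -0.8]
grip_width: 0.0852
time: 15.27
ee_pos: [0.6414, 0.0481, 0.2117]
ee_rot: [3.133, -0.007, 0.993]
contact_force: [0.8, 0.5, 1.0]
grip_width: 0.0854
t 15.32 ee [640.3  48.1 208.6] rpy [ 3.136 -0.004  0.993] F [-0.  -0.1 -0.3] w 85.4
t 15.37 ee [639.   48.  206.1] rpy [ 3.14e+00 -2.00e-03  9.93e-01] F [-0.3  0.1 -0.9] w 85.4
```

View pics/w21.png

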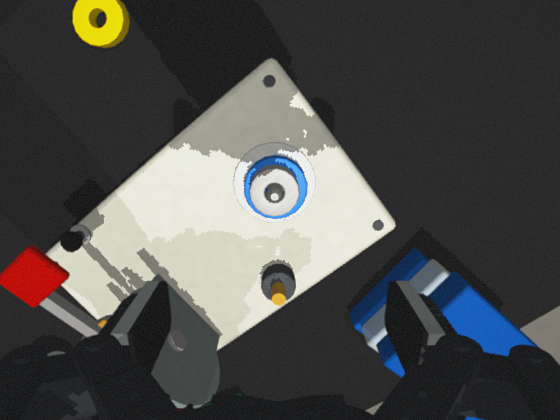

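View pics/s21c.png

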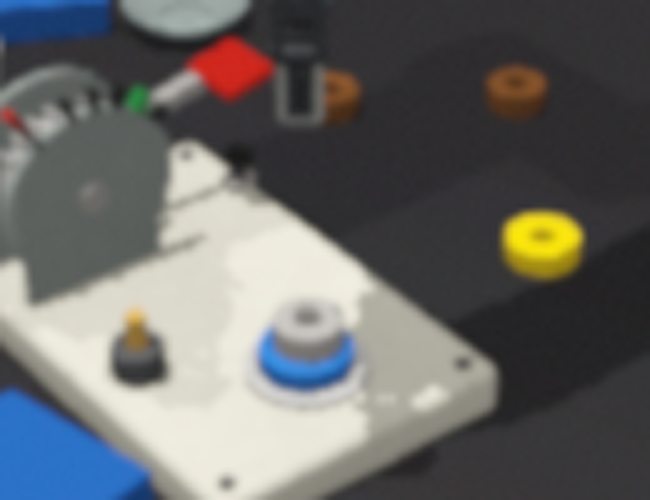

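Both rings are stacked flat on the seat, with the tip showing through the collar at wrist (274,192). Now the lever: I'll check joint room so the jaws can lie along the drum axis.

```bash
python3 - <<'E'
from h import *
s=env.get_state(); print(s["joint_pos"].round(3)); st()
cal=env.get_calibration("wrist"); e,M=tool()
print(proj(cal,[.5818,-.1285,.12]), onz(cal,33,276,.12))
for y in (1.3,1.656,-1.486): plan([.585,-.129,.205],y)
E
```

```text
[0.075 0.536 0.378 1.41  0.    0.653]
t 15.37 ee [639.   48.  206.1] rpy [ 3.14e+00 -2.00e-03  9.93e-01] F [-0.3  0.1 -0.9] w 85.4
[ 27.49726031 284.33478708] [ 0.57934985 -0.11981217  0.12      ]
shift mm [-177.7   51.4    0.9] rot [ 0.0022 -0.0012 -0.307 ]
shift mm [-177.7   51.4    0.9] rot [ 0.0024 -0.0008 -0.663 ]
shift mm [-177.7   51.4    0.9] rot [-1.000e-03 -3.100e-03  2.479e+00]
```

```bash
python3 -m inch '{"hand":[0.5,0,0,0,0],"translation":[[-35,10,-10],[-70,20,-20],[-105,30,-20],[-140,40,-20],[-175,50,-20]],"rot":[[0,0,-0.12],[0,0,-0.24],[0,0,-0.36],[0,0,-0.48],[0,0,-0.6]]}'; python3 -m inch '{"hand":[0,0,0,0],"translation":[[0,0,0],[0,0,0],[0,0,0],[0,0,0]],"rot":[[0,0,-0.063],[0,0,-0.063],[0,0,-0.063],[0,0,-0.063]]}'; python3 - <<'E'
from h import *
cal=env.get_calibration("wrist");e,M=tool(); im=env.camera("wrist"); cv2.imwrite("pics/w22.png",im[:,:,::-1]); st()
import pickle; pickle.dump((cal,e,M),open("c22.pkl","wb"))
print(proj(cal,[.5818,-.1285,.12])); plan([.5818,-.1285,.2],1.656)
E
```

```text
time: 15.78
ee_pos: [0.583, -0.127, 0.2229]
ee_rot: [-3.138, -0.001, 1.6]
contact_force: [0.0, -0.4, -0.4]
grip_width: 0.0253
time: 16.12
ee_pos: [0.5844, -0.1251, 0.2238]
ee_rot: [-3.139, -0.001, 1.656]
contact_force: [0.7, -0.6, 0.5]
grip_width: -0.0002
t 16.17 ee [ 584.6 -124.8  224.1] rpy [-3.140e+00 -1.000e-03  1.657e+00] F [0.6 0.4 0. ] w -0.1
[272.50303456 208.67820444]
shift mm [-3.5 -3.1 24.1] rot [-0.0016 -0.0007  0.0005]
```

View pics/w22.png

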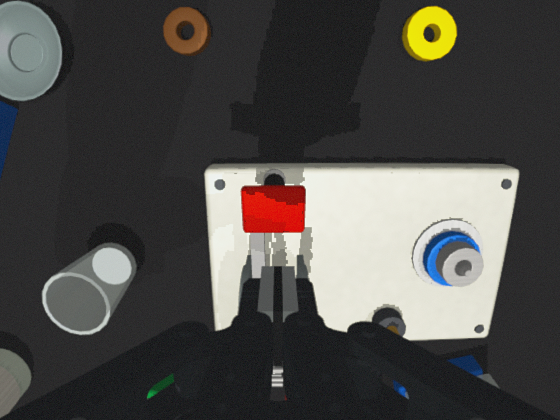

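The paddle is centred at (273,209), within 1 px of the prediction. Fingers shut. Moving above the paddle, slightly outboard.

```bash
python3 -m inch '{"hand":[0,0,0,0,0],"translation":[[-3,-5,30],[-3,-5,60],[-3,-5,80],[-3,-5,88],[-3,-5,88]],"rot":[[0,0,0],[0,0,0],[0,0,0],[0,0,0],[0,0,0]]}'; python3 -m inch '{"hand":[0,0,0],"translation":[[0,0,0],[0,0,0],[0,0,0]],"rot":[[0,0,0],[0,0,0],[0,0,0]]}'; python3 - <<'E'
from h import *
cal=env.get_calibration("wrist"); im=env.camera("wrist"); cv2.imwrite("pics/w23.png",im[:,:,::-1]); st()
im=env.camera("scene"); crop(im,170,170,300,270,5,"pics/s23c.png"); st()
E
```

```text
time: 16.58
ee_pos: [0.5785, -0.1278, 0.1344]
ee_rot: [-3.136, -0.002, 1.657]
contact_force: [-0.3, 0.5, 0.0]
grip_width: 0.0001
time: 16.83
ee_pos: [0.5814, -0.1294, 0.1391]
ee_rot: [3.138, 0.001, 1.656]
contact_force: [0.3, -0.1, -0.3]
grip_width: -0.0002
t 16.88 ee [ 581.2 -129.5  139. ] rpy [3.138e+00 1.000e-03 1.656e+00] F [-0.4  0.4 -0.9] w 0.4
t 16.93 ee [ 581.  -129.5  138.7] rpy [3.139e+00 1.000e-03 1.656e+00] F [-0.4  0.1 -0.3] w 0.5
```

View pics/w23.png

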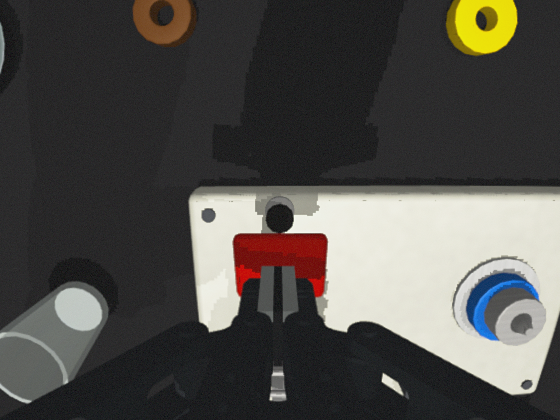

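View pics/s23c.png

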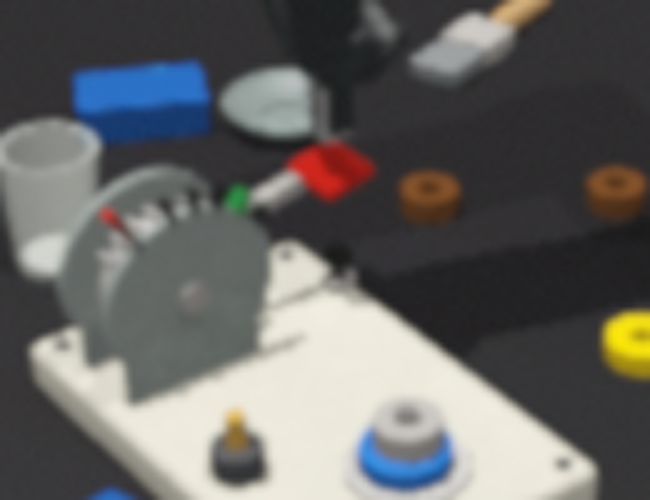

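The fingertips are centred over the paddle, (278,266) against a paddle centre of (280,266). First stroke: a quick part down to about 36 mm, then fine steps.

```bash
python3 -m inch '{"hand":[0,0,0,0,0],"translation":[[0,0,10],[0,0,20],[0,0,32],[0,0,44],[0,0,50]],"rot":[[0,0,0],[0,0,0],[0,0,0],[0,0,0],[0,0,0]]}'; python3 -m inch '{"hand":[0,0],"translation":[[0,0,3],[0,0,4]],"rot":[[0,0,0],[0,0,0]]}'
```

```text
time: 17.35
ee_pos: [0.5789, -0.1297, 0.0855]
ee_rot: [-3.139, 0.0, 1.656]
contact_force: [-1.3, -1.4, 4.8]
grip_width: 0.0
time: 17.52
ee_pos: [0.5791, -0.1297, 0.0826]
ee_rot: [-3.14, 0.0, 1.656]
contact_force: [-3.8, -1.2, 5.3]
grip_width: 0.0002
```

```bash
python3 -m inch '{"hand":[0,0,0,0,0],"translation":[[0,0,2],[0,0,4],[0,0,5],[0,0,6],[0,0,7]],"rot":[[0,0,0],[0,0,0],[0,0,0],[0,0,0],[0,0,0]]}'; python3 -m inch '{"hand":[0,0],"translation":[[0,0,1],[0,0,2]],"rot":[[0,0,0],[0,0,0]]}'
```

```text
time: 17.93
ee_pos: [0.5795, -0.1297, 0.0767]
ee_rot: [-3.141, 0.0, 1.656]
contact_force: [-3.8, -0.5, 5.2]
grip_width: -0.0001
time: 18.1
ee_pos: [0.5797, -0.1297, 0.0748]
ee_rot: [-3.141, 0.0, 1.656]
contact_force: [-3.8, -1.8, 6.3]
grip_width: -0.0
```

```bash
python3 -m inch '{"hand":[0,0],"translation":[[0,0,1],[0,0,2]],"rot":[[0,0,0],[0,0,0]]}'
```

```text
time: 18.27
ee_pos: [0.5799, -0.1297, 0.0729]
ee_rot: [3.141, 0.001, 1.656]
contact_force: [-3.7, -1.1, 7.4]
grip_width: -0.0001
```

```bash
python3 -m inch '{"hand":[0,0],"translation":[[0,0,1],[0,0,2]],"rot":[[0,0,0],[0,0,0]]}'
```

```text
time: 18.43
ee_pos: [0.5801, -0.1296, 0.0718]
ee_rot: [3.141, 0.001, 1.656]
contact_force: [-5.3, -0.5, 12.6]
grip_width: -0.0002
```

```bash
python3 -m inch '{"hand":[0,0],"translation":[[0,0,0.5],[0,0,0.5]],"rot":[[0,0,0],[0,0,0]]}'
```

```text
time: 18.6
ee_pos: [0.5801, -0.1297, 0.0719]
ee_rot: [3.14, 0.001, 1.656]
contact_force: [-6.2, 0.2, 13.0]
grip_width: -0.0
```

Firmly on the stop: about 14 N, 48 mm below rest. Letting it rise.

```bash
python3 -m inch '{"hand":[0,0,0,0,0],"translation":[[0,0,-12],[0,0,-26],[0,0,-42],[0,0,-56],[0,0,-62]],"rot":[[0,0,0],[0,0,0],[0,0,0],[0,0,0],[0,0,0]]}'; python3 -m inch '{"hand":[0,0],"translation":[[0,0,0],[0,0,0]],"rot":[[0,0,0],[0,0,0]]}'; python3 - <<'E'
from h import *
im=env.camera("scene"); crop(im,170,170,300,270,5,"pics/s24c.png"); st()
E
```

```text
time: 19.02
ee_pos: [0.5817, -0.1294, 0.1341]
ee_rot: [3.137, 0.001, 1.656]
contact_force: [0.2, -0.1, -0.2]
grip_width: 0.0001
time: 19.18
ee_pos: [0.5799, -0.1291, 0.1312]
ee_rot: [-3.141, -0.0, 1.656]
contact_force: [0.7, 0.5, 0.1]
grip_width: -0.0002
t 19.23 ee [ 579.3 -129.1  130.5] rpy [-3.140e+00 -1.000e-03  1.656e+00] F [ 0.3 -0.  -0.2] w -0.3
```

View pics/s24c.png

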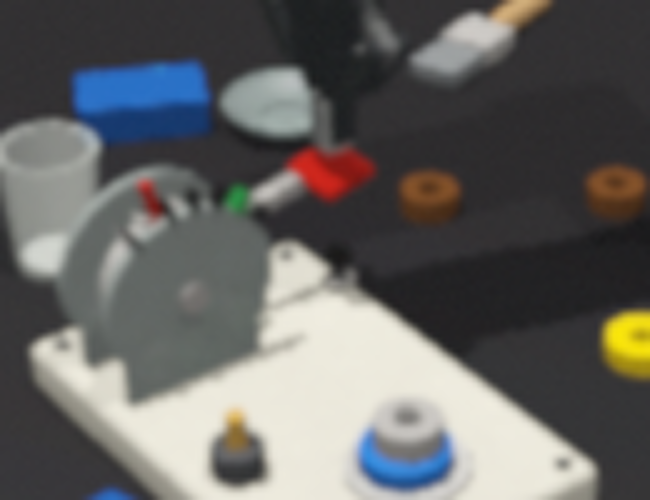

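The pointer has moved forward to (150,198) and the lever is back up. Second stroke.

```bash
python3 -m inch '{"hand":[0,0,0,0,0],"translation":[[0,0,10],[0,0,22],[0,0,34],[0,0,42],[0,0,46]],"rot":[[0,0,0],[0,0,0],[0,0,0],[0,0,0],[0,0,0]]}'; python3 -m inch '{"hand":[0,0,0,0],"translation":[[0,0,2],[0,0,4],[0,0,5.5],[0,0,7]],"rot":[[0,0,0],[0,0,0],[0,0,0],[0,0,0]]}'
```

```text
time: 19.65
ee_pos: [0.5786, -0.1294, 0.0836]
ee_rot: [-3.138, -0.0, 1.656]
contact_force: [-3.0, -0.7, 6.1]
grip_width: -0.0
time: 19.98
ee_pos: [0.5789, -0.1294, 0.0786]
ee_rot: [-3.14, -0.0, 1.656]
contact_force: [-4.4, -1.3, 4.7]
grip_width: 0.0
```

```bash
python3 -m inch '{"hand":[0,0,0],"translation":[[0,0,1.5],[0,0,2.5],[0,0,3.5]],"rot":[[0,0,0],[0,0,0],[0,0,0]]}'
```

```text
time: 20.23
ee_pos: [0.5792, -0.1294, 0.0753]
ee_rot: [-3.14, -0.0, 1.656]
contact_force: [-4.8, -0.7, 5.7]
grip_width: 0.0003
```

```bash
python3 -m inch '{"hand":[0,0],"translation":[[0,0,1],[0,0,2]],"rot":[[0,0,0],[0,0,0]]}'
```

```text
time: 20.4
ee_pos: [0.5795, -0.1294, 0.0735]
ee_rot: [-3.141, -0.0, 1.656]
contact_force: [-3.0, -1.0, 4.5]
grip_width: 0.0001
```

```bash
python3 -m inch '{"hand":[0,0],"translation":[[0,0,1],[0,0,2]],"rot":[[0,0,0],[0,0,0]]}'
```

```text
time: 20.57
ee_pos: [0.5796, -0.1294, 0.0721]
ee_rot: [-3.141, 0.0, 1.656]
contact_force: [-5.2, -0.3, 11.7]
grip_width: -0.0001
```

```bash
python3 -m inch '{"hand":[0,0],"translation":[[0,0,0.7],[0,0,0.7]],"rot":[[0,0,0],[0,0,0]]}'
```

```text
time: 20.73
ee_pos: [0.5796, -0.1294, 0.072]
ee_rot: [3.141, 0.0, 1.656]
contact_force: [-5.1, -0.5, 11.1]
grip_width: 0.0
```

```bash
python3 -m inch '{"hand":[0,0],"translation":[[0,0,1],[0,0,1]],"rot":[[0,0,0],[0,0,0]]}'
```

```text
time: 20.9
ee_pos: [0.5797, -0.1294, 0.0715]
ee_rot: [3.141, 0.0, 1.656]
contact_force: [-6.2, -0.1, 14.7]
grip_width: -0.0
```

Firm, about 16 N. Rising.

```bash
python3 -m inch '{"hand":[0,0,0,0,0],"translation":[[0,0,-12],[0,0,-26],[0,0,-42],[0,0,-56],[0,0,-64]],"rot":[[0,0,0],[0,0,0],[0,0,0],[0,0,0],[0,0,0]]}'; python3 -m inch '{"hand":[0,0],"translation":[[0,0,0],[0,0,0]],"rot":[[0,0,0],[0,0,0]]}'; python3 - <<'E'
from h import *
im=env.camera("scene"); crop(im,170,170,300,270,5,"pics/s25c.png"); st()
E
```

```text
time: 21.32
ee_pos: [0.5814, -0.1293, 0.1354]
ee_rot: [3.138, 0.0, 1.656]
contact_force: [0.3, 0.2, 0.1]
grip_width: 0.0001
time: 21.48
ee_pos: [0.58, -0.1292, 0.1331]
ee_rot: [3.141, -0.0, 1.656]
contact_force: [0.0, 0.9, -1.3]
grip_width: -0.0001
t 21.53 ee [ 579.4 -129.1  132.4] rpy [-3.140e+00 -1.000e-03  1.656e+00] F [ 1.2  0.4 -0.2] w 0.1
```

View pics/s25c.png

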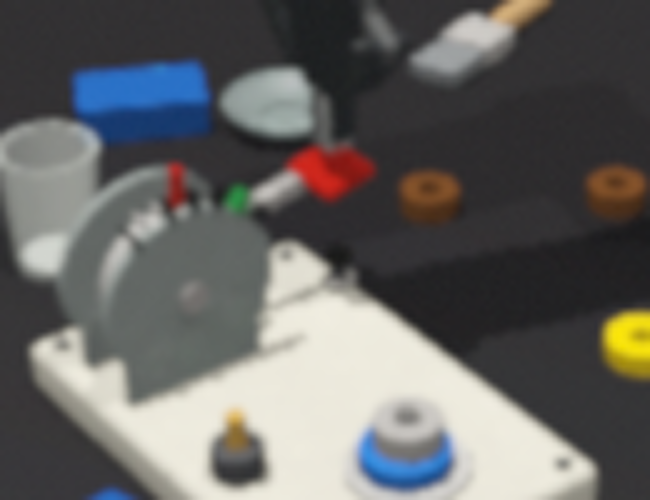

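The pointer is now at (176,185), two marks before green at (236,197). Third stroke.

```bash
python3 -m inch '{"hand":[0,0,0,0,0],"translation":[[0,0,12],[0,0,24],[0,0,36],[0,0,44],[0,0,48]],"rot":[[0,0,0],[0,0,0],[0,0,0],[0,0,0],[0,0,0]]}'; python3 -m inch '{"hand":[0,0,0,0],"translation":[[0,0,2],[0,0,4],[0,0,5.5],[0,0,7]],"rot":[[0,0,0],[0,0,0],[0,0,0],[0,0,0]]}'
```

```text
time: 21.95
ee_pos: [0.5785, -0.1294, 0.0836]
ee_rot: [-3.138, -0.0, 1.656]
contact_force: [-2.5, -1.0, 5.6]
grip_width: 0.0002
time: 22.28
ee_pos: [0.5789, -0.1294, 0.0785]
ee_rot: [-3.14, -0.0, 1.656]
contact_force: [-3.2, 0.2, 5.5]
grip_width: 0.0003
```

```bash
python3 -m inch '{"hand":[0,0,0],"translation":[[0,0,1.2],[0,0,2.1],[0,0,3]],"rot":[[0,0,0],[0,0,0],[0,0,0]]}'
```

```text
time: 22.53
ee_pos: [0.5791, -0.1293, 0.0757]
ee_rot: [-3.14, -0.0, 1.656]
contact_force: [-2.5, 0.9, 5.6]
grip_width: -0.0
```

```bash
python3 -m inch '{"hand":[0,0],"translation":[[0,0,1],[0,0,2]],"rot":[[0,0,0],[0,0,0]]}'
```

```text
time: 22.7
ee_pos: [0.5794, -0.1294, 0.0738]
ee_rot: [-3.141, -0.0, 1.656]
contact_force: [-4.6, -0.5, 5.5]
grip_width: 0.0002
```

```bash
python3 -m inch '{"hand":[0,0],"translation":[[0,0,1],[0,0,2]],"rot":[[0,0,0],[0,0,0]]}'
```

```text
time: 22.87
ee_pos: [0.5795, -0.1294, 0.0723]
ee_rot: [-3.141, -0.0, 1.656]
contact_force: [-4.8, 0.8, 10.2]
grip_width: 0.0
```

```bash
python3 -m inch '{"hand":[0,0],"translation":[[0,0,1],[0,0,1]],"rot":[[0,0,0],[0,0,0]]}'
```

```text
time: 23.03
ee_pos: [0.5796, -0.1294, 0.072]
ee_rot: [-3.142, 0.0, 1.656]
contact_force: [-6.7, -0.7, 11.9]
grip_width: -0.0002
```

```bash
python3 -m inch '{"hand":[0,0],"translation":[[0,0,1],[0,0,1]],"rot":[[0,0,0],[0,0,0]]}'
```

```text
time: 23.2
ee_pos: [0.5797, -0.1294, 0.0715]
ee_rot: [3.141, 0.0, 1.656]
contact_force: [-8.2, -0.1, 13.5]
grip_width: 0.0003
```

Firm again, about 15.8 N. Rising.

```bash
python3 -m inch '{"hand":[0,0,0,0,0],"translation":[[0,0,-12],[0,0,-26],[0,0,-42],[0,0,-56],[0,0,-64]],"rot":[[0,0,0],[0,0,0],[0,0,0],[0,0,0],[0,0,0]]}'; python3 -m inch '{"hand":[0,0],"translation":[[0,0,0],[0,0,0]],"rot":[[0,0,0],[0,0,0]]}'; python3 - <<'E'
from h import *
im=env.camera("scene"); crop(im,170,170,300,270,5,"pics/s26c.png"); st()
E
```

```text
time: 23.62
ee_pos: [0.5815, -0.1293, 0.1355]
ee_rot: [3.138, 0.0, 1.656]
contact_force: [0.5, -0.2, 0.2]
grip_width: -0.0
time: 23.78
ee_pos: [0.5801, -0.1292, 0.1333]
ee_rot: [3.141, -0.0, 1.656]
contact_force: [0.3, -0.3, -0.3]
grip_width: -0.0
t 23.83 ee [ 579.5 -129.1  132.5] rpy [-3.140e+00 -1.000e-03  1.656e+00] F [0.2 0.5 0.4] w -0.2
```

View pics/s26c.png

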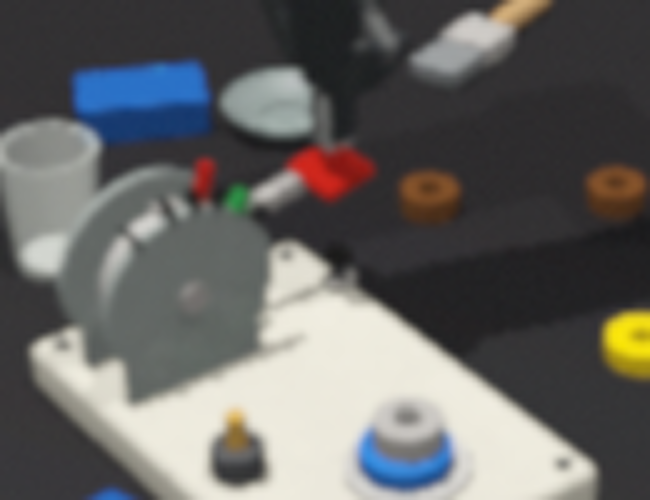

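The pointer is at (205,178), one mark before green. Fourth and last stroke.

```bash
python3 -m inch '{"hand":[0,0,0,0,0],"translation":[[0,0,12],[0,0,24],[0,0,36],[0,0,44],[0,0,48]],"rot":[[0,0,0],[0,0,0],[0,0,0],[0,0,0],[0,0,0]]}'; python3 -m inch '{"hand":[0,0,0,0],"translation":[[0,0,2],[0,0,4],[0,0,5.5],[0,0,7]],"rot":[[0,0,0],[0,0,0],[0,0,0],[0,0,0]]}'
```

```text
time: 24.25
ee_pos: [0.5785, -0.1294, 0.0836]
ee_rot: [-3.138, -0.0, 1.656]
contact_force: [-2.2, -0.9, 5.2]
grip_width: -0.0005
time: 24.58
ee_pos: [0.5789, -0.1294, 0.0785]
ee_rot: [-3.14, -0.0, 1.656]
contact_force: [-4.3, -0.4, 6.4]
grip_width: -0.0003
```

```bash
python3 -m inch '{"hand":[0,0,0],"translation":[[0,0,1.2],[0,0,2.1],[0,0,3]],"rot":[[0,0,0],[0,0,0],[0,0,0]]}'
```

```text
time: 24.83
ee_pos: [0.5791, -0.1294, 0.0757]
ee_rot: [-3.14, -0.0, 1.656]
contact_force: [-4.2, 0.1, 5.5]
grip_width: 0.0003
```

```bash
python3 -m inch '{"hand":[0,0],"translation":[[0,0,1],[0,0,2]],"rot":[[0,0,0],[0,0,0]]}'
```

```text
time: 25.0
ee_pos: [0.5793, -0.1294, 0.0738]
ee_rot: [-3.141, -0.0, 1.656]
contact_force: [-4.0, -1.4, 6.2]
grip_width: -0.0001
```

```bash
python3 -m inch '{"hand":[0,0],"translation":[[0,0,1],[0,0,2]],"rot":[[0,0,0],[0,0,0]]}'
```

```text
time: 25.17
ee_pos: [0.5795, -0.1294, 0.0723]
ee_rot: [-3.141, -0.0, 1.656]
contact_force: [-5.5, 0.7, 10.5]
grip_width: -0.0004
```

```bash
python3 -m inch '{"hand":[0,0],"translation":[[0,0,1],[0,0,1]],"rot":[[0,0,0],[0,0,0]]}'
```

```text
time: 25.33
ee_pos: [0.5796, -0.1294, 0.072]
ee_rot: [3.142, 0.0, 1.656]
contact_force: [-5.8, 0.2, 11.5]
grip_width: -0.0002
```

```bash
python3 -m inch '{"hand":[0,0],"translation":[[0,0,1],[0,0,1]],"rot":[[0,0,0],[0,0,0]]}'; python3 -m inch '{"hand":[0,0,0,0,0],"translation":[[0,0,-12],[0,0,-26],[0,0,-42],[0,0,-56],[0,0,-80]],"rot":[[0,0,0],[0,0,0],[0,0,0],[0,0,0],[0,0,0]]}'; python3 -m inch '{"hand":[0,0,0],"translation":[[0,0,-20],[0,0,-30],[0,0,-30]],"rot":[[0,0,0],[0,0,0],[0,0,0]]}'; python3 - <<'E'
from h import *
im=env.camera("scene"); crop(im,170,170,300,270,5,"pics/s27c.png"); st()
im=env.camera("wrist"); cv2.imwrite("pics/w27.png",im[:,:,::-1]); im=env.camera("top"); cv2.imwrite("pics/t27.png",im[:,:,::-1])
E
```

```text
time: 25.5
ee_pos: [0.5797, -0.1294, 0.0716]
ee_rot: [3.141, 0.0, 1.656]
contact_force: [-6.3, -0.3, 14.7]
grip_width: 0.0002
time: 25.92
ee_pos: [0.5794, -0.1288, 0.1484]
ee_rot: [-3.139, -0.002, 1.656]
contact_force: [0.0, -1.0, -0.2]
grip_width: 0.0003
time: 26.17
ee_pos: [0.582, -0.1295, 0.1823]
ee_rot: [3.136, 0.001, 1.656]
contact_force: [0.9, -0.1, -0.3]
grip_width: -0.0004
t 26.22 ee [ 581.  -129.3  180.3] rpy [3.139 0.    1.656] F [-0.6  0.  -1. ] w 0.3
```

View pics/s27c.png

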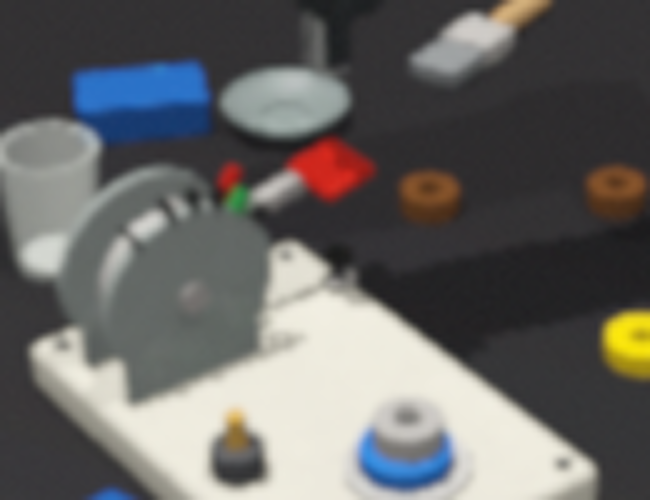

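View pics/w27.png

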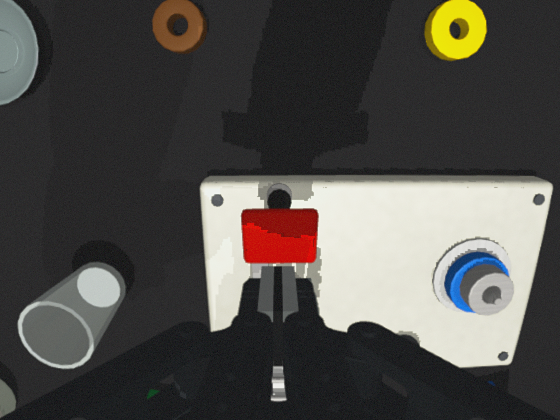

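View pics/t27.png

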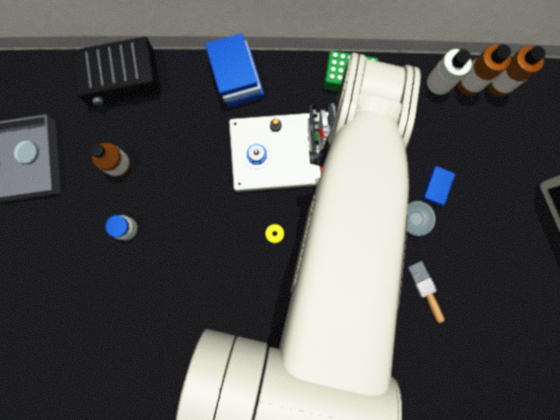

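The pointer tip is now right at the green mark (232,185), the lever is up, both rings are home, and the arm stands clear with nothing else displaced. Handing in.

```bash
python3 -c "
from h import *
env.close_job(); st()"
```

```text
the job is handed in; nothing more can be done
the job is handed in; nothing more can be done
```

I threaded the blue seal ring and then the bright steel collar fully home on the post, released both, pumped the lever four times and handed the job in at about 26 s. The hand-in reported no verdict.

**Rings:**
- Each ring met its support at the expected height, with the TCP at 35.4 mm for the ring and 56.0 mm for the collar.
- Both look flat in the pictures.
- The blue ring measured about 1 mm off the post axis. I judged the collar's final centring from pictures only, not by a separate measurement.

**Strokes:**
- Each stroke ended about 48 mm below the paddle's rest height, on the stop, with 14 to 16 N on the wrist reading.
- The highest reading I saw was about 16 N, but I only read the force between moves.
- The lever came up after every stroke.

**Last checks:**
- The pointer stands at the green mark.
- The lever is up.
- The gripper is about 60 mm above the paddle, touching nothing.
- The yellow spacer, both brown look-alikes and the other bench items were not touched.
- I read the pointer from pictures, not as an angle. The arm hid some of the bench in the last top view.
- No check failed or disagreed.

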